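Tip tall cartons onto a bundling jig and crank its jaw shut

TASK

Get the tall cartons ready to be taped into a bundle: crank the jig's handwheel to open the jaw wide enough, stand each carton against the bed's front edge and push its top so that it tips over onto the bed (do not carry cartons about high in the air on their sides), and push it home against the back fence. With all of them lying side by side, crank the jaw shut until the row is held against the fixed cheek and the sprung orange plate is pressed in about half of its 12 mm travel. Leave the other things on the worktop alone.

Things in the scene. Friction and masses are not known exactly. Their poses are not given: they have to be found in the camera images.
- jig: bundling jig fixed to the worktop: pale wooden bed 180 mm deep, 12 mm thick, grey gearbox (85 mm wide, 90 mm deep, top z = 60 mm) on its right end. Origin at worktop level; x points from the bed's front edge to its back, y left, z up. Cartons lie on the bed lengthways along x, between the cheek at the left and the orange plate
- bed_front (a point): on the bed's front edge, upper corner, in the jig's frame x = -90 mm, y = 0, z = 12 mm; the edge runs along the jig's y and is a square 12 mm step up from the worktop, the stop for tipping. A carton tipped over it lies about 12 mm over the edge and some 30 mm short of the fence: it must still be pushed home
- fence_face (a point): on the face of the back fence, in the jig's frame x = +80 mm, y = 0, z = 29 mm; the face runs along the jig's y, its top is at z = 46 mm. A carton pushed home touches it with its back end, so its centre is at x = +5 mm
- cheek: the fixed wooden cheek at the left of the bed against which the row is clamped; origin and axes are the jig's. Its inner face is at y = +110 mm; it is 14 mm thick, from x = -75 to +75 mm, top at z = 60 mm
- wheel (a joint): handwheel on the gearbox, upright axis, 100 mm across; 0 to 12 rad, grows counterclockwise seen from above, which opens the jaw. Gap from cheek to orange plate (not pressed in) = 95 mm + 10 mm per rad: plate's face at y = 15 mm - 10 mm per rad in the jig's frame. About 5 N of friction at the grip; stays where it is left, also clamped. Starts at 0.3 to 3
- pad (a joint): how far the sprung orange plate is pressed in towards the wooden jaw behind it, in m: 0 free to 0.012 fully; spring 3 N at first plus 1 N per mm. The plate is 140 mm long, top at z = 55 mm; the jaw behind it (top z = 59 mm) moves with the wheel
- wheel_axis (a point): point on the handwheel's axis at the height of the wheel's upper face (84 mm above the worktop)
- crank_grip (a point): middle of the black upright crank grip that stands on the handwheel 40 mm from its axis and spins freely on its pin: 22 mm across, 42 mm tall, from 3 mm above the wheel's upper face upwards; this point is 24 mm above its lower end (111 mm above the worktop)
- carton_a: square-section blue carton with a white band, 54 x 54 x 150 mm, about 200 g, slick (friction about 0.26), balance point 56 mm above its underside, at first standing upright; origin at the centre of its underside, z axis along its 150 mm length towards the top. May be absent (then its pose is None).
- carton_b: square-section green carton with a white band, 54 x 54 x 150 mm, about 200 g, slick (friction about 0.26), balance point 56 mm above its underside, at first standing upright; origin at the centre of its underside, z axis along its 150 mm length towards the top. May be absent (then its pose is None).
- carton_c: square-section yellow carton with a white band, 54 x 54 x 150 mm, about 200 g, slick (friction about 0.26), balance point 56 mm above its underside, at first standing upright; origin at the centre of its underside, z axis along its 150 mm length towards the top. May be absent (then its pose is None).
- carton_a_mid (a point): centre of carton_a
- carton_b_mid (a point): centre of carton_b
- carton_c_mid (a point): centre of carton_c
- mug: bystander: cream mug with a pink band, 79 x 114 x 96 mm, near the worktop's front edge right; origin at its underside
- pepper_mill: bystander: brown wooden pepper mill, 58 mm across, 170 mm tall, behind the cartons; origin at its underside
- tomato_tin: bystander: food tin, 57 mm across, 72 mm tall, in front of the jig at the right; origin at its underside
- salt_shaker: bystander: salt shaker, 44 mm across, 90 mm tall, behind the cartons; origin at its underside
- apple: bystander: red apple, 68 mm, at the back right of the jig; origin at its underside
- yoghurt_tub: bystander: yoghurt tub, 72 mm across, 71 mm tall, near the worktop's front edge left; origin at its underside
Things that resemble listed ones, but are neither listed nor needed, are in the scene too. There is more than one size of the carton_c; the one meant has the size given above.

How it is judged:
On the way, in this order (a step that is already met when the one before it is completed fails the run):
1. all cartons present lie flat on the bed, lengthways, pushed back to the fence, with the orange plate still free (angle between each of carton_a, carton_b, carton_c's own z axis and vertical above 1.5 rad and angle between the z axis of each of carton_a, carton_b, carton_c and the x axis of jig, either way round below 0.08 rad and x of each of carton_a_mid, carton_b_mid, carton_c_mid in the frame of jig above -0.003 m and z of carton_a_mid in the frame of jig between 0.034 and 0.045 m and y of carton_a_mid in the frame of jig between -0.1 and 0.09 m and z of carton_b_mid in the frame of jig between 0.034 and 0.045 m and y of carton_b_mid in the frame of jig between -0.1 and 0.09 m and z of carton_c_mid in the frame of jig between 0.034 and 0.045 m and y of carton_c_mid in the frame of jig between -0.1 and 0.09 m and linear speed of each of carton_a, carton_b, carton_c below 0.02 m/s and value of joint pad below 0.0025 m), for 0.2 s.
2. the jaw is cranked shut: the orange plate is pressed in and the row bears on the cheek (value of joint pad above 0.003 m and contact force between cheek and anything else above 1 N), for 0.2 s.
At the end, for the whole second after the job is handed in: every carton present lies flat on the bed, lengthways front to back within about 4.5 degrees, its back end within 8 mm of the back fence, in one row between the cheek and the orange plate; the plate is pressed in 3 to 9 mm and the row bears on the cheek with more than 1 N; all at rest and released (all of step 2 and angle between each of carton_a, carton_b, carton_c's own z axis and vertical above 1.5 rad and angle between the z axis of each of carton_a, carton_b, carton_c and the x axis of jig, either way round below 0.08 rad and x of each of carton_a_mid, carton_b_mid, carton_c_mid in the frame of jig above -0.003 m and z of carton_a_mid in the frame of jig between 0.034 and 0.045 m and y of carton_a_mid in the frame of jig between -0.1 and 0.09 m and z of carton_b_mid in the frame of jig between 0.034 and 0.045 m and y of carton_b_mid in the frame of jig between -0.1 and 0.09 m and z of carton_c_mid in the frame of jig between 0.034 and 0.045 m and y of carton_c_mid in the frame of jig between -0.1 and 0.09 m and linear speed of each of carton_a, carton_b, carton_c below 0.02 m/s and value of joint pad below 0.009 m); the robot touches nothing.
It fails at once if a bystander (mug, pepper mill, tin, salt shaker, apple or tub) is disturbed: moved more than 30 mm (distance of any of mug, pepper_mill, tomato_tin, salt_shaker, apple, yoghurt_tub from where it was at the start of the episode above 0.03 m).
It fails at once if a carton is lifted high on its side (tilted more than 50 degrees with its centre over 150 mm up) ((angle between carton_a's own z axis and vertical above 0.87 rad and height (world z) of carton_a_mid above 0.15 m) or (angle between carton_b's own z axis and vertical above 0.87 rad and height (world z) of carton_b_mid above 0.15 m) or (angle between carton_c's own z axis and vertical above 0.87 rad and height (world z) of carton_c_mid above 0.15 m)).
Of carton_a, carton_b, carton_c only 2 to 3 are there at a start; the rules pass over those that are not, and their reading is None.
At some moment in a run one of carton_a, carton_b, carton_c may be knocked a few centimetres aside while the robot is not near it.
Once in a run the grip may slacken for a moment while it holds something.
It also fails if it takes over 210 s, if anything falls off the work surface, if the arm or the gripper's body presses on something with over 40 N, if the wrist force passes 120 N, or if a joint passes its speed limit or range.

ROBOT

A 6-joint arm with a two-finger parallel gripper is mounted at the origin on a cart in front of the work surface, level with it; the furniture and walls round the work are solid. World frame = base frame: x ahead of the robot, y to its left, z up, the work surface at z = 0. Lengths are in m, angles in rad, forces in N, time in s.
With the tool pointing down it reaches from about 0.25 to 0.775 m from the base axis. Payload 4 kg.
Tool frame: the origin (TCP) lies midway between the tips of the shut fingers; the grasp point (between the pads) lies 19 mm behind it (robot.tcp_to_grasp is the distance from the TCP to the grasp point, in m); z points along the fingers, y is the line along which they close (so a half turn about z gives the same grasp; the last joint's range is limited). The gripper opens to 94 mm and grips with 3 to 60 N. Pads are 16 mm wide; open, the fingers measure 119 mm over their backs; the gripper's body (75 mm by 177 mm) begins 78 mm behind the grasp point.
Start: joints at [-1.439, 0.087, 1.371, -0, 1.684, -0.103], TCP at [0.128, -0.535, 0.173] pointing down, gripper open.
Joint ranges: [-3.1, 3.1], [-0.76, 2.03], [0.27, 2.55], [-1.08, 4.22], [0.17, 2.65], [-2.57, 2.57]. Speed limits (rad/s): [2.79, 2.79, 3.14, 3.14, 3.14, 3.14].

INTERFACE

Orientations are given as [roll, pitch, yaw] about the fixed x, y, z axes, in that order (R = Rz(yaw) Ry(pitch) Rx(roll)).
In Python, from bench import robot, viewer gives the robot as it stands. The module is installed in compiled form; this text tells all that it offers.
- The arm moves only by the shell command python3 -m handwheel 'ROWS' [OPENING]. ROWS is JSON, a list of rows, each a list of 6 numbers: the shift along the tool's x, y, z in units of 0.2 m (1.0 is 0.2 m), then the turn, a rotation vector about the tool's x, y, z in units of 30 degrees (1.0 is 30 degrees). In form: [[x, y, z, wx, wy, wz], ...]. A call has 1 to 10 rows; each row is the pose to reach, as a shift and turn from the pose commanded when the call began, along the tool's axes at that moment; what a row does not reach only later rows make up. A row lasts 1/12 s, in which the tool goes at most 41.7 mm and 7.16 degrees, less where a joint would pass 70% of its speed; a pose out of reach is approached as far as the arm can. A call with a number of a shift or a turn outside -1 to 1 is refused whole. A call with a gripper value outside its range is refused whole. OPENING is the gripper's target within -1 to 1 (shut at 1, half-way at 0, fully open at -1), set as the call begins (- or left out, the last holds). The fingers move at their own pace and stop on an object; the grip force is fixed at half the most. Time passes only in rows, so rows that repeat a pose let the fingers close. It gives the time, the measured TCP pose, the force, the opening and the grip force at its end, in the units of the state.
- robot.get_obs(): the state, without advancing time (a new reading comes with each control period).
- viewer.snapshot(name): name is "side" or "top" or "wrist"; returns the picture (480x640x3 uint8, red, green, blue); there is no depth.
- viewer.calibration(name): a dict with "fx", "fy", "cx", "cy" (pixels), "R" (3x3) and "t" (3): a world point X has camera coordinates R X + t. Camera axes: x right, y down, z forward; pixel columns grow to the right and rows downward; lengths in m; the calibration is good to about 2 mm. A picture is of the moment at which its call begins: read the wrist's pose just before it. calibration takes no time and is no camera call; for the wrist camera it gives the pose at the moment of the call.
- robot.close_job(): hands the job in; it is judged then, once.
The state is a dict: "time": time; "joint_positions": joint angles; "qvel": joint speeds; "joint_torque": joint torques, N m; "tool_pos": TCP position; "ee_rot": TCP orientation; "wrist_force": force on the tool from outside, world axes, zero at the start; "wrist_torque": the same for the moment, N m; "width": finger opening in m; "finger_force": force on a finger pad.
Only numpy, scipy, OpenCV 4.12 (cv2) and the standard library are available. Lean on these libraries where they do the work, as an engineer would, in place of code of your own. Each camera call takes 0.05 s, during which the arm holds its last target. There are 200 camera calls.

## Working session

There is one attempt and no reset: what is moved stays moved. The work goes in short steps, Python scripts to look and compute and a shell command to move; the robot and the scene stay as the last step left them, time stands still between calls to the robot, and variables do not carry over. Pictures are saved under pics/ and viewed, at most 14 in all, crops included, and the job is handed in when it is done.

```bash
mkdir -p pics
cat > h.py <<'E'
import numpy as np, cv2
from bench import robot, viewer
from scipy.spatial.transform import Rotation as Ro
def snap(n,f,crop=None,s=1):
    im=viewer.snapshot(n); 
    if crop: a,b,c,d=crop; im=im[b:d,a:c]
    if s!=1: im=cv2.resize(im,None,fx=s,fy=s,interpolation=cv2.INTER_CUBIC)
    cv2.imwrite('pics/'+f,im[:,:,::-1])
def pix(n,u,v,z):
    c=viewer.calibration(n);R=np.array(c['R']);t=np.array(c['t'])
    d=R.T@np.array([(u-c['cx'])/c['fx'],(v-c['cy'])/c['fy'],1]);o=-R.T@t
    return o+d*(z-o[2])/d[2]
def proj(n,X):
    c=viewer.calibration(n);p=np.array(c['R'])@np.array(X)+np.array(c['t'])
    return [c['fx']*p[0]/p[2]+c['cx'],c['fy']*p[1]/p[2]+c['cy']]
def rel(p,yaw=None):
    "row to reach world p with tool down, tool-x yaw"
    o=robot.get_obs();R=Ro.from_euler('xyz',o['ee_rot'])
    d=R.inv().apply(np.array(p)-o['tool_pos'])/0.2
    return d.round(3)
E
python3 - <<'E'
from h import *
o=robot.get_obs();print(o)
snap('top','t0.png');snap('side','s0.png')
for n in('top','side'):c=viewer.calibration(n);print(n,c['fx'],-np.array(c['R']).T@np.array(c['t']))
E
```

```text
{'time': 0.0, 'joint_positions': array([-1.43912379e+00,  8.79658380e-02,  1.37226993e+00,  2.59759990e-05,
        1.68358619e+00, -1.03084945e-01]), 'qvel': array([-0.0014528 ,  0.00010233,  0.00049841, -0.00026629, -0.00085799,
       -0.00028056]), 'joint_torque': array([ 9.33722076e-04, -3.40181887e+01, -3.02425790e+01,  7.18005351e-02,
        3.29908356e-02, -1.56008773e-04]), 'tool_pos': array([ 0.12786479, -0.53428901,  0.17219039]), 'ee_rot': array([-3.13937784e+00, -2.55080815e-04,  2.34760093e-01]), 'wrist_force': array([ 0.86480692,  0.13702936, -0.19050888]), 'wrist_torque': array([ 0.00344662,  0.01592169, -0.01311281]), 'finger_force': 0.0, 'width': 0.09406305574426976}
top 518.1389381107363 [0.26420345 0.10029203 1.63725374]
side 470.50103089230174 [ 0.44233756 -0.88132354  0.81386761]
```

View pics/t0.png

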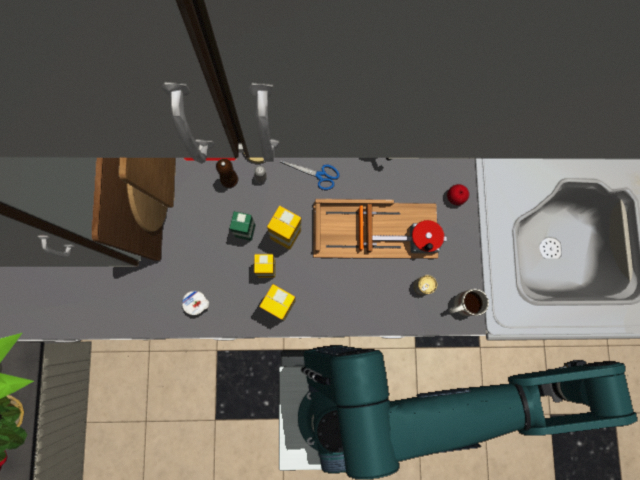

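View pics/s0.png

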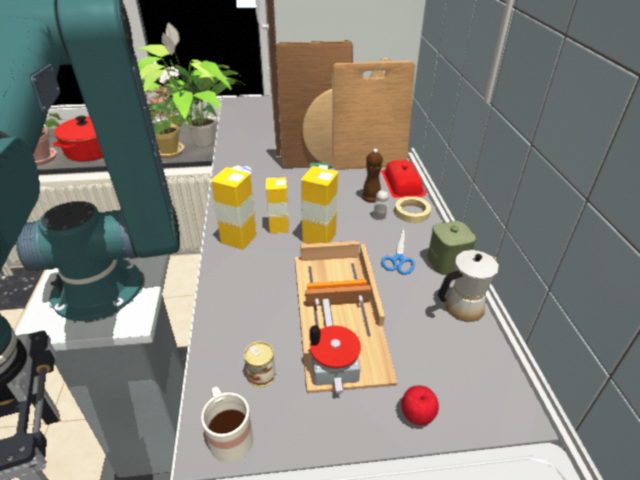

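The top view shows the jig at about (375,230), its wheel (428,235), green carton (241,224), yellow cartons at (284,226), (264,265) and (277,303), and the tub at (195,303). The yellow ones differ in size, so I'll check that in a close crop.

Run:
```python
from h import *
snap('top','t1.png',(170,180,330,330),5)
snap('top','t2.png',(300,185,460,275),5)
```

```text
(no output)
```

View pics/t1.png

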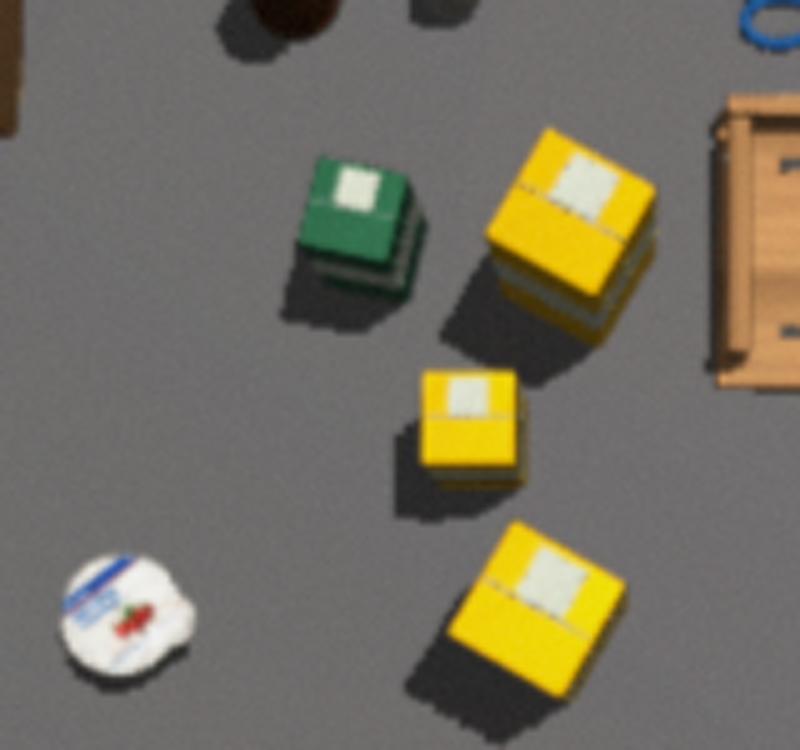

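View pics/t2.png

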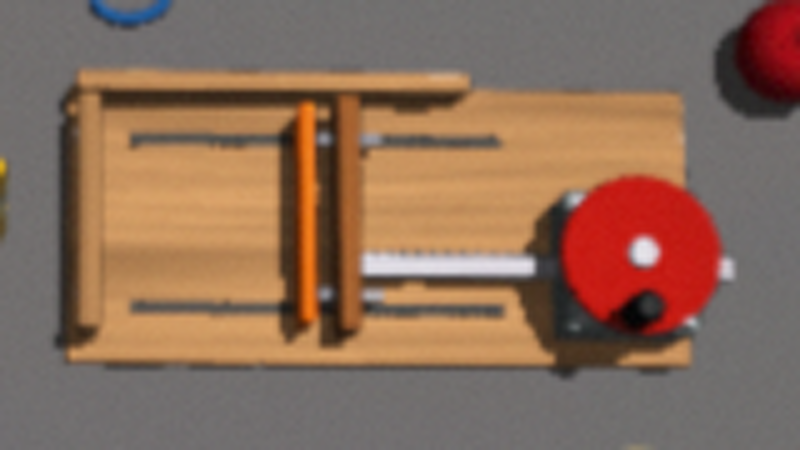

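Things that could be taken for carton_c: yellow at full-image (284,226), (264,265) and (277,303). The first and third are about 26 px across, which is too large. The middle one measures 19 px, or 54 mm, so it is carton_c. carton_b is the green one at (241,224), and carton_a (blue) is absent. In the jig crop the wheel's hub is at (643,252), the grip at (642,307), and the cheek's inner face at x≈101.

Run:
```python
from h import *
def P(off,l,z): return np.array([pix('top',off[0]+u/5,off[1]+v/5,z)[:2] for u,v in l])
A=(169.6,179.6);B=(299.6,184.6)
for n,l in dict(green=[(318,156),(412,178),(388,266),(298,245)],yel=[(421,370),(517,370),(518,465),(421,465)],big1=[(549,128),(655,187),(595,296),(488,232)],big2=[(516,520),(625,583),(562,698),(450,630)]).items():
    q=P(A,l,.15 if n[0]!='b' else .2);e=np.roll(q,-1,0)-q;print(n,q.mean(0).round(4),np.hypot(*e.T).round(3),np.degrees(np.arctan2(e[:,1],e[:,0])).round(1))
print('bed fl fr br',P(B,[(67,362),(690,366),(682,94)],.012).round(4))
print('cheek in',P(B,[(101,100),(99,330)],.06).round(4))
print('plate face',P(B,[(300,102),(298,320)],.055).round(4))
print('wheel',P(B,[(643,252)],.09),P(B,[(642,254)],.084),'grip',P(B,[(644,306)],.129))
print('tin',pix('top',428,285,.072),'mug',pix('top',472,302,.096),'apple',pix('top',458,194,.04),'tub',pix('top',195,303,.07),'mill',pix('top',222,167,.17),'salt',pix('top',260,172,.09))
```

```text
green [0.5701 0.2668] [0.056 0.054 0.054 0.054] [-103.6  165.8   76.5  -11.3]
yel [0.4488 0.1989] [0.055 0.055 0.055 0.055] [ -90.3 -179.1   89.7    0.7]
big1 [0.5599 0.1388] [0.069 0.071 0.071 0.069] [-119.8  151.5   58.6  -29.6]
big2 [0.3372 0.1569] [0.07  0.071 0.072 0.07 ] [-120.3  151.    58.6  -30.8]
bed fl fr br [[ 0.4844  0.052 ]
 [ 0.4799 -0.3461]
 [ 0.6584 -0.3499]]
cheek in [[0.6431 0.0308]
 [0.4977 0.0335]]
plate face [[ 0.6429 -0.0948]
 [ 0.5042 -0.0902]]
wheel [[ 0.54008293 -0.29918345]] [[ 0.53990564 -0.30005276]] grip [[ 0.50049647 -0.28817091]]
tin [ 0.38860215 -0.29589633  0.072     ] mug [ 0.33496261 -0.42031179  0.096     ] apple [ 0.68257994 -0.4151413   0.04      ] tub [0.34018513 0.40626956 0.07      ] mill [0.7297116  0.32073302 0.17      ] salt [0.73932722 0.21586059 0.09      ]
```

```bash
cat >> h.py <<'E'
def row(p,yaw=0.):
    o=robot.get_obs();R=Ro.from_euler('xyz',o['ee_rot'])
    w=(R.inv()*Ro.from_euler('xyz',[np.pi,0,yaw])).as_rotvec()/np.radians(30)
    print('row',np.r_[R.inv().apply(np.array(p)-o['tool_pos'])/0.2,w].round(3).tolist())
E
python3 -c "
from h import *
row([.30,-.42,.20],0)"
```

```text
row [0.97, -0.357, -0.136, -0.003, 0.0, 0.448]
```

```bash
python3 -m handwheel '[[0.97,-0.357,-0.136,0,0,0.448],[0.97,-0.357,-0.136,0,0,0.448],[0.97,-0.357,-0.136,0,0,0.448],[0.97,-0.357,-0.136,0,0,0.448],[0.97,-0.357,-0.136,0,0,0.448],[0.97,-0.357,-0.136,0,0,0.448]]' -1; python3 -c "
from h import *
row([.50,-.288,.20],0)"
```

```text
time: 0.7
tool_pos: [0.3051, -0.4168, 0.2019]
ee_rot: [-3.141, -0.004, 0.008]
wrist_force: [0.7, -0.1, 0.4]
width: 0.0941
finger_force: 0.0
row [0.979, -0.637, 0.013, -0.0, -0.008, 0.015]
```

```bash
python3 -m handwheel '[[0.979,-0.637,0.013,0,0,0.015],[0.979,-0.637,0.013,0,0,0.015],[0.979,-0.637,0.013,0,0,0.015],[0.979,-0.637,0.013,0,0,0.015],[0.979,-0.637,0.013,0,0,0.015],[0.979,-0.637,0.013,0,0,0.015],[0.979,-0.637,0.013,0,0,0.015],[0.979,-0.637,0.013,0,0,0.015]]'; python3 -c "
from h import *
snap('wrist','w1.png')
print(proj('wrist',[.5,-.288,.111]))
row([.50,-.288,.092],0)"
```

```text
time: 1.37
tool_pos: [0.496, -0.2925, 0.1971]
ee_rot: [-3.141, 0.002, -0.005]
wrist_force: [-0.7, -0.3, -1.0]
width: 0.0939
finger_force: 0.0
[np.float64(315.4483038341801), np.float64(228.1119096485293)]
row [0.024, -0.027, 0.527, 0.0, 0.003, -0.014]
```

View pics/w1.png

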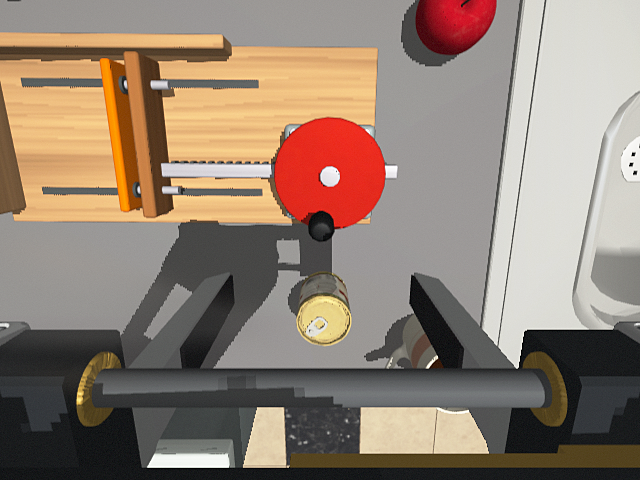

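The grip shows at (321,228) and the wheel's centre at (330,174), close to the predictions.

```bash
python3 -c "
from h import *
print(pix('wrist',321,225,.117),pix('wrist',321,216,.129),pix('wrist',329.5,173.5,.084))
row([.50,-.290,.092],0)"
```

```text
[ 0.50404645 -0.29271488  0.117     ] [ 0.51408603 -0.29280048  0.129     ] [ 0.54298473 -0.30057733  0.084     ]
row [0.024, -0.017, 0.527, 0.0, 0.003, -0.014]
```

```bash
python3 -m handwheel '[[0.03,-0.01,0.2,0,0,0],[0.03,-0.01,0.4,0,0,0],[0.03,-0.01,0.527,0,0,0],[0.03,-0.01,0.527,0,0,0],[0.03,-0.01,0.527,0,0,0]]'; python3 -m handwheel '[[0,0,0,0,0,0],[0,0,0,0,0,0],[0,0,0,0,0,0],[0,0,0,0,0,0],[0,0,0,0,0,0],[0,0,0,0,0,0]]' 1
```

```text
time: 1.83
tool_pos: [0.4996, -0.2916, 0.0913]
ee_rot: [-3.14, 0.003, -0.01]
wrist_force: [-0.1, -0.7, 0.6]
width: 0.0941
finger_force: 0.0
time: 2.33
tool_pos: [0.5022, -0.2911, 0.0933]
ee_rot: [3.141, -0.001, -0.007]
wrist_force: [0.0, -0.9, 0.2]
width: 0.0578
finger_force: 0.0
```

```bash
python3 -m handwheel '[[0,0,0,0,0,0],[0,0,0,0,0,0],[0,0,0,0,0,0],[0,0,0,0,0,0],[0,0,0,0,0,0],[0,0,0,0,0,0],[0,0,0,0,0,0],[0,0,0,0,0,0]]' 1; python3 -c "
from h import *
p=np.array(robot.get_obs()['tool_pos'])
for s in(1,-1):
  a0=np.radians(166.5)
  print([[round(.2*0+.04*(np.cos(a0+s*k*.25)-np.cos(a0))/.2,3),round(-.04*(np.sin(a0+s*k*.25)-np.sin(a0))/.2,3)] for k in range(1,11)])"
```

```text
time: 3.0
tool_pos: [0.5018, -0.2917, 0.0924]
ee_rot: [3.14, -0.0, -0.008]
wrist_force: [0.5, -2.6, -1.2]
width: 0.0158
finger_force: 27.8
[[np.float64(-0.006), np.float64(0.05)], [np.float64(0.001), np.float64(0.099)], [np.float64(0.02), np.float64(0.145)], [np.float64(0.05), np.float64(0.185)], [np.float64(0.089), np.float64(0.217)], [np.float64(0.134), np.float64(0.237)], [np.float64(0.183), np.float64(0.246)], [np.float64(0.233), np.float64(0.243)], [np.float64(0.28), np.float64(0.227)], [np.float64(0.322), np.float64(0.2)]]
[[np.float64(0.018), np.float64(-0.047)], [np.float64(0.046), np.float64(-0.088)], [np.float64(0.084), np.float64(-0.12)], [np.float64(0.129), np.float64(-0.142)], [np.float64(0.177), np.float64(-0.153)], [np.float64(0.227), np.float64(-0.151)], [np.float64(0.275), np.float64(-0.136)], [np.float64(0.318), np.float64(-0.111)], [np.float64(0.353), np.float64(-0.075)], [np.float64(0.378), np.float64(-0.032)]]
```

```bash
python3 -c "
from h import *
snap('wrist','w2.png',(140,80,500,380),2)"
```

```text
(no output)
```

View pics/w2.png

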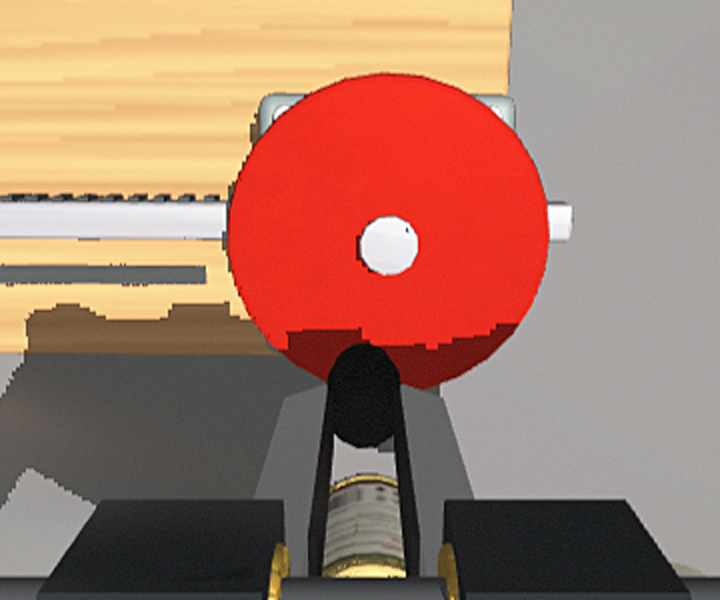

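The pads seem to hold the grip off-centre (width 15.8 mm on a 22 mm grip), so I'll recompute its position from this close view: grip base about crop (365,372), wheel centre (388,232).

```bash
python3 -c "
from h import *
f=lambda u,v,z:print(pix('wrist',140+u/2,80+v/2,z).round(4))
f(388,232,.084);f(365,412,.129);f(365,446,.129);f(365,345,.087)
o=robot.get_obs();print(o['tool_pos'],proj('wrist',o['tool_pos']))
c=viewer.calibration('wrist');print(-np.array(c['R']).T@c['t'])"
```

```text
[ 0.5453 -0.2993  0.084 ]
[ 0.5054 -0.2918  0.129 ]
[ 0.4959 -0.2917  0.129 ]
[ 0.5104 -0.292   0.087 ]
[ 0.50178262 -0.29170323  0.09243846] [np.float64(322.1024238500814), np.float64(268.5021607720722)]
[ 0.57799245 -0.2914715   0.30323913]
```

```bash
python3 -m handwheel '[[-0.006,0.05,0,0,0,0],[0.001,0.099,0,0,0,0],[0.02,0.145,0,0,0,0],[0.05,0.185,0,0,0,0],[0.089,0.217,0,0,0,0],[0.134,0.237,0,0,0,0],[0.183,0.246,0,0,0,0],[0.233,0.243,0,0,0,0],[0.233,0.243,0,0,0,0],[0.233,0.243,0,0,0,0]]'; python3 -c "
from h import *
snap('wrist','w3.png')"
```

```text
time: 3.88
tool_pos: [0.5478, -0.3391, 0.0925]
ee_rot: [-3.14, 0.001, -0.007]
wrist_force: [-1.5, 2.4, 1.3]
width: 0.0162
finger_force: 28.4
```

View pics/w3.png

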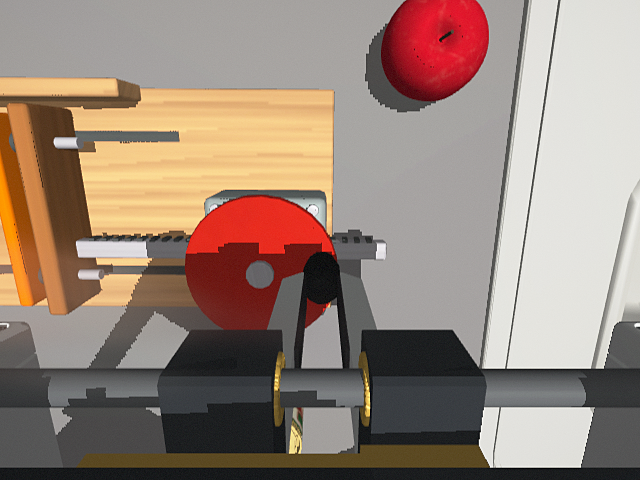

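The wheel followed: grip now at (321,280), the jaw has moved right. I'll open partly so a finger doesn't touch the hub, then rise.

```bash
python3 -m handwheel '[[0,0,0,0,0,0],[0,0,0,0,0,0],[0,0,0,0,0,0],[0,0,0,0,0,0],[0,0,-0.3,0,0,0],[0,0,-0.5,0,0,0],[0,0,-0.7,0,0,0],[0,0,-0.9,0,0,0],[0,0,-1,0,0,0]]' 0.25;python3 -m handwheel '[[-0.25,-1,0,0,0,0],[-0.25,-1,0,0,0,0],[-0.25,-1,0,0,0,0],[-0.25,-1,0,0,0,0],[-0.25,-1,0,0,0,0],[-0.25,-1,0,0,0,0]]' -1;python3 -m handwheel '[[-0.245,-1,0,0,0,0],[-0.245,-1,0,0,0,0],[-0.245,-1,0,0,0,0],[-0.245,-1,0,0,0,0],[-0.245,-1,0,0,0,0],[-0.245,-1,0,0,0,0]]' -1; python3 -c "
from h import *
row([.449,.199,.28],0)"
```

```text
time: 4.68
tool_pos: [0.5482, -0.3403, 0.2968]
ee_rot: [3.139, -0.004, -0.008]
wrist_force: [-0.5, 1.2, 0.8]
width: 0.0354
finger_force: 0.0
time: 5.18
tool_pos: [0.4985, -0.1339, 0.2947]
ee_rot: [-3.14, -0.003, -0.001]
wrist_force: [0.5, -0.2, 1.5]
width: 0.0718
finger_force: 0.0
time: 5.68
tool_pos: [0.4509, 0.0661, 0.2936]
ee_rot: [-3.139, -0.002, 0.001]
wrist_force: [-0.9, -0.8, 0.4]
width: 0.094
finger_force: 0.0
row [-0.009, -0.664, 0.07, -0.005, -0.004, 0.002]
```

```bash
python3 -m handwheel '[[-0.01,-0.664,0.05,0,0,0],[-0.01,-0.664,0.05,0,0,0],[-0.01,-0.664,0.05,0,0,0],[-0.01,-0.664,0.05,0,0,0],[-0.01,-0.664,0.05,0,0,0],[-0.01,-0.664,0.05,0,0,0]]'; python3 -c "
from h import *
print([proj('wrist',[.449+a,.199+b,.15]) for a,b in((.027,.027),(.027,-.027),(-.027,.027),(-.027,-.027))])
snap('wrist','w4.png')
row([.449,.199,.105],0)"
```

```text
time: 6.18
tool_pos: [0.4517, 0.1928, 0.2824]
ee_rot: [3.14, -0.0, -0.008]
wrist_force: [0.8, -1.0, -0.6]
width: 0.0935
finger_force: 0.0
[[np.float64(286.34472173693916), np.float64(197.25507912668436)], [np.float64(343.1065593339019), np.float64(196.7341856409863)], [np.float64(288.2119525401945), np.float64(251.51218719171004)], [np.float64(342.7323161008975), np.float64(251.01065564870547)]]
row [-0.014, -0.035, 0.888, 0.002, -0.001, -0.017]
```

View pics/w4.png

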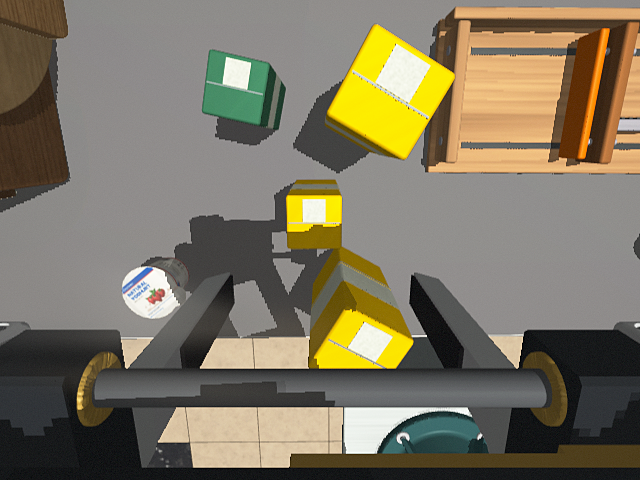

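Predicted corners (287–343, 197–251) match the small yellow carton at (287–342, 193–248). I'll descend and grip.

```bash
python3 -m handwheel '[[-0.014,-0.03,0.2,0,0,0],[-0.014,-0.03,0.4,0,0,0],[-0.014,-0.03,0.6,0,0,0],[-0.014,-0.03,0.75,0,0,0],[-0.014,-0.03,0.85,0,0,0],[-0.014,-0.03,0.89,0,0,0],[-0.014,-0.03,0.89,0,0,0]]'; python3 -m handwheel '[[0,0,0,0,0,0],[0,0,0,0,0,0],[0,0,0,0,0,0],[0,0,0,0,0,0],[0,0,0,0,0,0],[0,0,0,0,0,0],[0,0,0,0,0,0],[0,0,0,0,0,0],[0,0,0,0,0,0]]' 1
```

```text
time: 6.82
tool_pos: [0.4475, 0.1975, 0.1026]
ee_rot: [3.14, 0.004, -0.01]
wrist_force: [0.5, 0.2, -0.7]
width: 0.0936
finger_force: 0.0
time: 7.57
tool_pos: [0.4486, 0.1998, 0.105]
ee_rot: [-3.141, -0.001, -0.007]
wrist_force: [0.5, 1.2, 3.3]
width: 0.0533
finger_force: 30.0
```

```bash
python3 -m handwheel '[[0,0,-0.04,0,0,0],[-0.02,0.15,-0.04,0,0,0],[-0.02,0.3,-0.04,0,0,0],[-0.02,0.45,-0.04,0,0,0],[-0.02,0.6,-0.04,0,0,0],[-0.02,0.75,-0.04,0,0,0],[-0.02,0.9,-0.04,0,0,0],[-0.02,0.99,-0.04,0,0,0],[-0.02,0.99,-0.04,0,0,0],[-0.02,0.99,-0.04,0,0,0]]'; python3 -c "
from h import *
print(robot.get_obs()['tool_pos'])
snap('wrist','w5.png')"
```

```text
time: 8.4
tool_pos: [0.4425, 0.0012, 0.1124]
ee_rot: [-3.141, 0.001, -0.01]
wrist_force: [0.1, 0.6, -1.8]
width: 0.0539
finger_force: 30.0
[0.44251173 0.00124798 0.11235779]
```

View pics/w5.png

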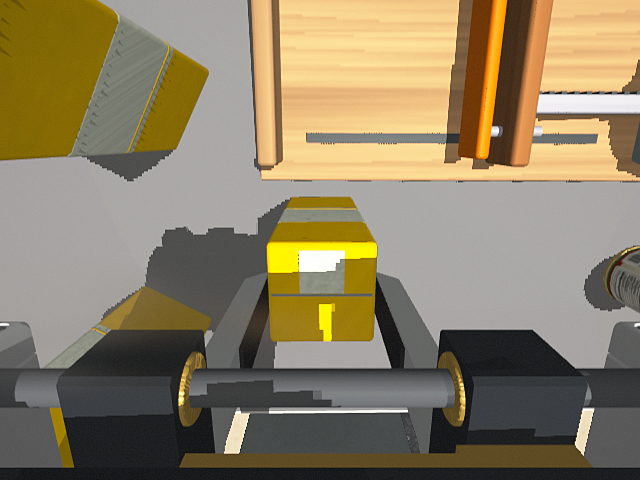

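Carton held upright: its lower far edge is at rows ~197 (x 288–366), the bed's front edge at row ~181, and the cheek's inner foot at (283,167).

```bash
python3 -c "
from h import *
f=lambda u,v,z:print(pix('wrist',u,v,z).round(4))
f(290,198,.008);f(366,198,.008);f(290,180,.012);f(366,180.5,.012);f(600,181,.012);f(283,160,.012);f(269,10,.06);f(274,100,.06);f(282,162,.06);f(462,156,.055)
"
```

```text
[0.4704 0.0296 0.008 ]
[ 0.4697 -0.0369  0.008 ]
[0.4864 0.0287 0.012 ]
[ 0.4854 -0.036   0.012 ]
[ 0.483  -0.2356  0.012 ]
[0.5031 0.0341 0.012 ]
[0.5998 0.0346 0.06  ]
[0.5456 0.0337 0.06  ]
[0.5042 0.0299 0.06  ]
[ 0.5069 -0.0997  0.055 ]
```

```bash
python3 -c "
from h import *
for z in (.008,.03,.06,.158): print(z,[np.round(proj('wrist',[.443+.027,.001+b,z])) for b in(.027,-.027)], np.round(proj('wrist',[.443-.027,.001,z])))
"
```

```text
0.008 [array([292., 198.]), array([354., 198.])] [323. 257.]
0.03 [array([290., 203.]), array([356., 202.])] [323. 265.]
0.06 [array([286., 209.]), array([360., 209.])] [324. 278.]
0.158 [array([267., 247.]), array([381., 246.])] [325. 348.]
```

```bash
python3 -m handwheel '[[0,0.01,0.02,0,0,0.02],[0,0.01,0.035,0,0,0.02],[0.02,0.01,0.035,0,0,0.02],[0.035,0.01,0.035,0,0,0.02],[0.05,0.01,0.035,0,0,0.02],[0.055,0.01,0.035,0,0,0.02],[0.06,0.01,0.035,0,0,0.02],[0.06,0.01,0.035,0,0,0.02]]';python3 -m handwheel '[[0.003,0,0,0,0,0],[0.006,0,0,0,0,0],[0.009,0,0,0,0,0],[0.012,0,0,0,0,0]]'
```

```text
time: 9.12
tool_pos: [0.455, -0.0003, 0.1054]
ee_rot: [3.142, 0.0, -0.018]
wrist_force: [0.1, 0.1, -1.5]
width: 0.054
finger_force: 30.0
time: 9.45
tool_pos: [0.457, -0.0005, 0.1056]
ee_rot: [3.141, 0.0, -0.018]
wrist_force: [-1.0, -0.1, -2.3]
width: 0.0535
finger_force: 30.0
```

```bash
python3 -m handwheel '[[0.005,0,0,0,0,0],[0.01,0,0,0,0,0],[0.01,0,0,0,0,0],[0.01,0,0,0,0,0]]';python3 -m handwheel '[[0.005,0,0.005,0,0,0],[0.01,0,0.01,0,0,0],[0.01,0,0.01,0,0,0],[0.01,0,0.01,0,0,0]]'
```

```text
time: 9.78
tool_pos: [0.4589, -0.0005, 0.1054]
ee_rot: [3.141, 0.001, -0.018]
wrist_force: [-1.1, -0.5, -1.5]
width: 0.0536
finger_force: 30.0
time: 10.12
tool_pos: [0.4623, -0.0005, 0.1057]
ee_rot: [3.141, -0.003, -0.018]
wrist_force: [-1.8, 0.4, 6.9]
width: 0.0538
finger_force: 30.0
```

```bash
python3 -m handwheel '[[0,0,0,0,0,0],[0,0,0,0,0,0],[0,0,0,0,0,0],[0,0,0,0,0,0],[0,0,0,0,0,0],[0,0,-0.15,0,0,0],[0,0,-0.3,0,0,0],[0,0,-0.42,0,0,0],[0,0,-0.42,0,0,0]]' -0.5; python3 -m handwheel '[[-0.2,0,0,0,0,0],[-0.38,0,0,0,0,0],[-0.38,0,0,0,0,0],[-0.38,0,0.1,0,0,0],[-0.38,0,0.25,0,0,0],[-0.38,0,0.25,0,0,0],[-0.38,0,0.25,0,0,0],[-0.38,0,0.25,0,0,0]]' 1; python3 -c "
from h import *
snap('wrist','w6.png')"
```

```text
time: 10.87
tool_pos: [0.4643, -0.0009, 0.1934]
ee_rot: [3.14, -0.011, -0.018]
wrist_force: [0.5, -0.8, 0.5]
width: 0.0704
finger_force: 0.0
time: 11.53
tool_pos: [0.3859, 0.0008, 0.1384]
ee_rot: [3.141, -0.001, -0.018]
wrist_force: [0.8, -0.3, 0.1]
width: 0.0203
finger_force: 0.0
```

View pics/w6.png

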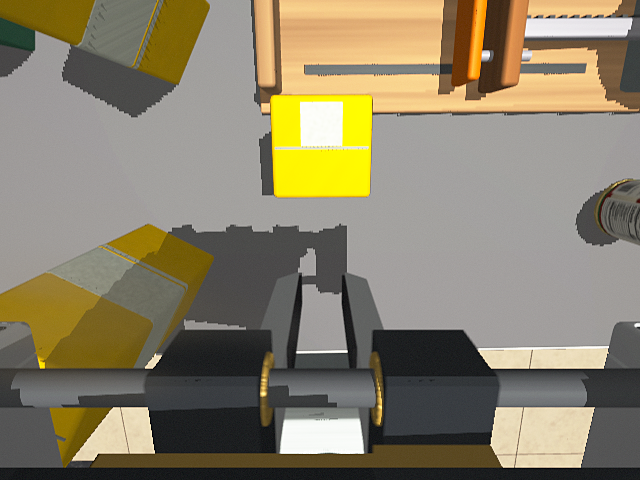

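The carton stands upright and square at the edge (top at columns 271–372, rows 96–197). Now the push.

```bash
python3 -c "
from h import *
f=lambda u,v,z:print(pix('wrist',u,v,z).round(4))
f(272,96,.15);f(372,96,.15);f(371,197,.15);f(273,197,.15);f(450,114,.012)"
python3 -m handwheel '[[0.02,0,0,0,0,0],[0.06,0,0,0,0,0],[0.1,0,0,0,0,0],[0.13,0,0,0,0,0],[0.16,0,0,0,0,0],[0.19,0,0,0,0,0],[0.22,0,0,0,0,0],[0.25,0,0,0,0,0]]'
```

```text
[0.4853 0.0248 0.15  ]
[ 0.4843 -0.0269  0.15  ]
[ 0.4319 -0.0273  0.15  ]
[0.4329 0.0271 0.15  ]
[ 0.4834 -0.1147  0.012 ]
time: 12.25
tool_pos: [0.4358, -0.0, 0.1374]
ee_rot: [3.142, 0.0, -0.018]
wrist_force: [0.7, 0.5, 0.8]
width: 0.0003
finger_force: 0.0
```

```bash
python3 -m handwheel '[[0.03,0,0,0,0,0],[0.06,0,0,0,0,0],[0.09,0,0,0,0,0],[0.12,0,0,0,0,0],[0.15,0,0,0,0,0],[0.18,0,0,0,0,0],[0.21,0,0,0,0,0],[0.24,0,0,0,0,0],[0.27,0,0,0,0,0],[0.30,0,0,0,0,0]]';python3 -m handwheel '[[0.03,0,0,0,0,0],[0.06,0,0,0,0,0],[0.09,0,0,0,0,0],[0.12,0,0,0,0,0],[0.12,0,0,0,0,0],[0.12,0,0,0,0,0],[0.12,0,0,0,0,0]]'; python3 -c "
from h import *
snap('wrist','w7.png')"
```

```text
time: 13.08
tool_pos: [0.4958, -0.0011, 0.1375]
ee_rot: [3.142, 0.0, -0.018]
wrist_force: [0.7, -0.1, 0.6]
width: 0.0004
finger_force: 0.0
time: 13.67
tool_pos: [0.5191, -0.0015, 0.1375]
ee_rot: [3.142, 0.0, -0.018]
wrist_force: [-0.4, 1.6, 0.1]
width: 0.0002
finger_force: 0.0
```

View pics/w7.png

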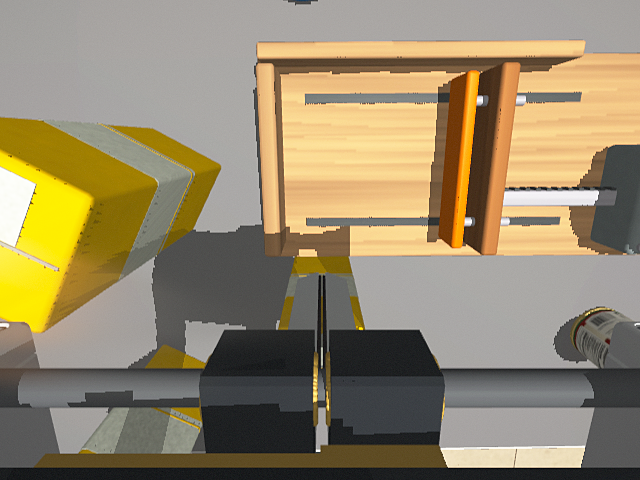

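The carton isn't on the bed. Something yellow is still in front of the bed at (320,265), so I'll check with the side camera.

```bash
python3 -c "
from h import *
snap('side','s2.png',(180,130,430,330),3)"
```

```text
(no output)
```

View pics/s2.png

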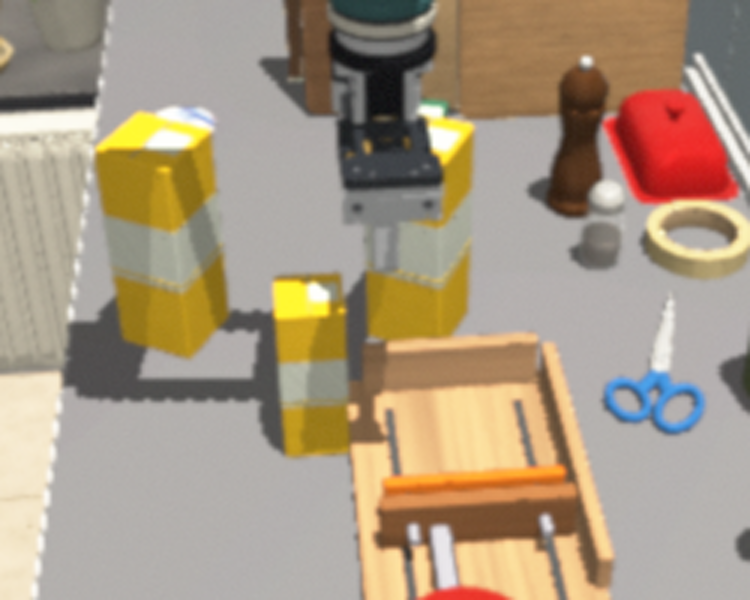

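```bash
python3 -c "
from h import *
print(robot.get_obs()['tool_pos'])
print(proj('side',robot.get_obs()['tool_pos']),pix('side',180+310/3,130+295/3,.15),pix('side',180+283/3,130+455/3,0),pix('side',180+348/3,130+452/3,0.))
print([proj('wrist',[.485,b,z]) for b in(.027,-.027) for z in (0,.15)])
for n in('wrist',):
  im=viewer.snapshot(n);h=cv2.cvtColor(im,cv2.COLOR_RGB2HSV)
"
```

```text
[ 0.51899202 -0.00154829  0.13761907]
[np.float64(309.1047680192056), np.float64(230.55327073065436)] [ 0.45863035 -0.00257559  0.15      ] [ 0.4283928  -0.02165669  0.        ] [ 0.48235118 -0.02402237  0.        ]
[[np.float64(293.9887316486322), np.float64(254.26933571689997)], [np.float64(276.28753468665957), np.float64(329.0356651833964)], [np.float64(347.57579695285307), np.float64(253.26320718667844)], [np.float64(365.06620342411736), np.float64(327.43866524628896)]]
```

The carton still stands at (0.457, -0.001), so the fingers passed over its top. The real fingertips look 10–25 mm higher than I assumed, which also fits the 15.8 mm reading on the crank grip. I'll go back and push lower.

```bash
python3 -m handwheel '[[0,0,-0.2,0,0,0],[0,0,-0.3,0,0,0],[-0.2,0,-0.3,0,0,0],[-0.4,0,-0.3,0,0,0],[-0.6,0,-0.3,0,0,0],[-0.68,0,-0.3,0,0,0],[-0.68,0,-0.1,0,0,0],[-0.68,0,0.08,0,0,0],[-0.68,0,0.15,0,0,0],[-0.68,0,0.15,0,0,0]]'; python3 -m handwheel '[[0.05,0,0,0,0,0],[0.1,0,0,0,0,0],[0.14,0,0,0,0,0],[0.17,0,0,0,0,0],[0.2,0,0,0,0,0],[0.23,0,0,0,0,0],[0.26,0,0,0,0,0],[0.29,0,0,0,0,0],[0.32,0,0,0,0,0]]';python3 -m handwheel '[[0.03,0,0,0,0,0],[0.06,0,0,0,0,0],[0.09,0,0,0,0,0],[0.12,0,0,0,0,0],[0.15,0,0,0,0,0],[0.18,0,0,0,0,0],[0.21,0,0,0,0,0],[0.21,0,0,0,0,0],[0.21,0,0,0,0,0],[0.21,0,0,0,0,0]]';python3 -c "
from h import *
im=viewer.snapshot('side');h=cv2.cvtColor(im,cv2.COLOR_RGB2HSV)
m=(abs(h[...,0].astype(int)-24)<5)&(h[...,1]>190)
m=m[200:330,260:400];v,u=np.nonzero(m);print(len(u),(u.min()+260,u.max()+260,v.min()+200,v.max()+200) if len(u) else 0)
"
```

```text
time: 14.65
tool_pos: [0.3797, 0.0014, 0.1035]
ee_rot: [-3.141, 0.008, -0.018]
wrist_force: [-0.6, -0.1, -0.6]
width: 0.0005
finger_force: 0.0
time: 15.4
tool_pos: [0.4478, -0.0003, 0.1076]
ee_rot: [3.142, 0.0, -0.018]
wrist_force: [-0.4, 0.8, 0.6]
width: 0.0007
finger_force: 0.2
time: 16.23
tool_pos: [0.4891, -0.001, 0.1075]
ee_rot: [3.142, 0.0, -0.018]
wrist_force: [-0.9, -0.2, 0.2]
width: 0.0006
finger_force: 0.0
1537 (np.int64(278), np.int64(340), np.int64(200), np.int64(279))
```

```bash
cat >> h.py <<'E'
def asc(n,x0,y0,x1,y1,s):
    im=viewer.snapshot(n);h=cv2.cvtColor(im,cv2.COLOR_RGB2HSV).astype(int)
    for v in range(y0,y1,s):
        l=''
        for u in range(x0,x1,s//2):
            H,S,V=h[v,u]
            l+='.' if S<60 and V<140 else 'W' if S<60 else 'Y' if 20<=H<=30 and S>170 else 'w' if 8<=H<=22 and S<200 else 'O' if 5<=H<=19 else 'G' if 60<H<95 else 'R' if H<5 or H>170 else '?'
        print('%3d'%v,l)
E
python3 -c "
from h import *
asc('wrist',230,0,530,330,10)"
```

```text
0 WWWWwwwwwwwwwwwwwwwwwwwwwwwwwwwwwwwwwwwwwwwwwwwwwwwwwwwwwwww
 10 WWWwwwwwwwwwwwwwwwwwwwwwwwwwwwwwwwwwwwwwwwwwwwwwwwwwwwwwwwww
 20 WWW.wwwwwwwwwwwwwwwwwwwwwwwwwwwwwwwwwwwwwwwwwwwwwwwOOYOwwwww
 30 WWWWwwwwwwwwwwwwwwwwwwwwwwwwwwwwwwwwwwwwwwwwwwwwOOOOOOOwwwww
 40 WWWWwwwwwwwwwwwwwwwwwwwwwwwwwwwwwwwwwwwwwwwwwwwwOOOOOOOwwwww
 50 WWW.wwwwwwwwwww.................................OOOOOOWW.www
 60 WWWWwwwwwwwwwwwwwwwwwwwwwwwwwwwwwwwwwwwwwwwwwwwwOOOOYYwwwwww
 70 WWWWwwwwwwwwwwwwwwwwwwwwwwwwwwwwwwwwwwwwwwwwwwwOOOOOYOwwwwww
 80 WWWWwwwwwwwwwwwwwwwwwwwwwwwwwwwwwwwwwwwwwwwwwwwOOOOOYOwwwwww
 90 WWWWwwwwwwYYYYYYYYYYYYYYYYYwwwwwwwwwwwwwwwwwwwwOOOOOOOwwwwww
100 WWWWwwwwwwYYYYYYYYYYYYYYYYYwwwwwwwwwwwwwwwwwwwwOOOOOY.wwwwww
110 WWWW.wwwwwYYYYYYYYYYYYYYYYYwwwwwwwwwwwwwwwwwwwwOOOOYOwwwwwww
120 WWWW.wwwwwwYYYYYYYYYYYYYYYYwwwwwwwwwwwwwwwwwwwwOOOOOOwwwwwww
130 WWWW.wwwwwwYYYYYYYYYYYYYYYYwwwwwwwwwwwwwwwwwwwOOOOOOOwwwwwww
140 WWWWWwwwwwwYYYYYYYYYYYYYYYYwwwwwwwwwwwwwwwwwwwOOOOOYwwwwwwww
150 WWWWWwwwwwwYYYYYYYYYYYYYYYYwwwwwwwwwwwwwwwwwwwOOOOOOwwwwwwww
160 WWWWWwwwwwwWWWWWWWWWWWWWWWWwwwwwwwwwwwwwwwwwwwOOOOYOwwwwww
[... 342 characters left out ...]
wWWWWWWWWWWWWWWWwwwwwwwwwwwwwwwwwwwwwwOOwwwwwwwwww
230 WW....wwwwwYYYYYYYYYYYYYYYwwwwwwwwwwwwwwwwwwwwwwwwwwwwwwwwww
240 ...........YYYYYYYYYYYYYYYWWWWWWWWWWWWWWWWWWWWWWWWWWWWWWWWWW
250 ...........YYYYYYYYYYYYYYYWWWWWWWWWWWWWWWWWWWWWWWWWWWWWWWWWW
260 ...........YYYYYYYYYYYYYYYWWWWWWWWWWWWWWWWWWWWWWWWWWWWWWWWWW
270 ...........wYYYYYYYYYYYYYYWWWWWWWWWWWWWWWWWWWWWWWWWWWWWWWWWW
280 ............YY....w.....YYWWWWWWWWWWWWWWWWWWWWWWWWWWWWWWWWWW
290 ............Yw....w.....YYWWWWWWWWWWWWWWWWWWWWWWWWWWWWWWWWWW
300 ...........WW............WWWWWWWWWWWWWWWWWWWWWWWWWWWWWWWWWWW
310 ...........WW............WWWWWWWWWWWWWWWWWWWWWWWWWWWWWWWWWWW
320 ..........WW.............WWWWWWWWWWWWWWWWWWWWWWWWWWWWWWWWWWW
```

The carton now lies flat and straight on the bed (rows 90–290). Next I'll push it home.

```bash
python3 -m handwheel '[[-0.2,0,0,0,0,0],[-0.4,0,0,0,0,0],[-0.5,0,0,0,0,0],[-0.5,0,0.2,0,0,0],[-0.5,0,0.4,0,0,0],[-0.5,0,0.4,0,0,0],[-0.5,0,0.4,0,0,0]]'; python3 -m handwheel '[[0.1,0,0,0,0,0],[0.2,0,0,0,0,0],[0.25,0,0,0,0,0],[0.29,0,0,0,0,0],[0.33,0,0,0,0,0],[0.36,0,0,0,0,0],[0.39,0,0,0,0,0],[0.42,0,0,0,0,0],[0.42,0,0,0,0,0]]'; python3 -m handwheel '[[0.02,0,0,0,0,0],[0.04,0,0,0,0,0],[0.04,0,0,0,0,0],[0.04,0,0,0,0,0]]'
```

```text
time: 16.92
tool_pos: [0.3865, 0.0012, 0.0258]
ee_rot: [-3.141, 0.006, -0.018]
wrist_force: [0.8, -0.3, -0.1]
width: 0.0004
finger_force: 0.0
time: 17.67
tool_pos: [0.4742, -0.0008, 0.0277]
ee_rot: [3.141, -0.001, -0.018]
wrist_force: [-0.2, -0.1, -0.1]
width: 0.0006
finger_force: 0.0
time: 18.0
tool_pos: [0.4814, -0.0009, 0.0276]
ee_rot: [3.141, -0.0, -0.018]
wrist_force: [-0.0, -0.2, -0.2]
width: 0.0007
finger_force: 0.0
```

```bash
python3 -m handwheel '[[0.02,0,0,0,0,0],[0.035,0,0,0,0,0],[0.035,0,0,0,0,0],[0.035,0,0,0,0,0]]';python3 -m handwheel '[[0.01,0,0,0,0,0],[0.02,0,0,0,0,0],[0.02,0,0,0,0,0],[0.02,0,0,0,0,0]]';python3 -m handwheel '[[0.01,0,0,0,0,0],[0.02,0,0,0,0,0],[0.02,0,0,0,0,0],[0.02,0,0,0,0,0]]'
```

```text
time: 18.33
tool_pos: [0.4885, -0.001, 0.0276]
ee_rot: [3.141, -0.0, -0.018]
wrist_force: [-0.1, 0.5, -0.7]
width: 0.0009
finger_force: 0.0
time: 18.67
tool_pos: [0.4925, -0.0011, 0.0276]
ee_rot: [3.141, -0.0, -0.018]
wrist_force: [-0.3, 0.4, -0.7]
width: 0.0002
finger_force: 0.0
time: 19.0
tool_pos: [0.4963, -0.0012, 0.0275]
ee_rot: [3.141, 0.0, -0.018]
wrist_force: [-0.2, 0.7, 0.6]
width: 0.0006
finger_force: 0.2
```

```bash
for i in 1 2; do :; done; python3 -m handwheel '[[0.01,0,0,0,0,0],[0.02,0,0,0,0,0],[0.02,0,0,0,0,0],[0.02,0,0,0,0,0]]';python3 -m handwheel '[[0.01,0,0,0,0,0],[0.015,0,0,0,0,0],[0.015,0,0,0,0,0],[0.015,0,0,0,0,0]]';python3 -c "
from h import *
asc('wrist',230,0,530,300,10)
print([np.round(proj('wrist',[.57+x,.0+y,.066])) for x,y in((.08,.027),(.08,-.027),(-.07,.027),(-.07,-.027))])"
```

```text
time: 19.33
tool_pos: [0.4961, -0.0012, 0.0267]
ee_rot: [3.141, 0.009, -0.018]
wrist_force: [-9.4, 0.2, 4.0]
width: 0.0004
finger_force: 4.6
time: 19.67
tool_pos: [0.496, -0.0011, 0.0261]
ee_rot: [3.141, 0.016, -0.018]
wrist_force: [-15.7, -0.2, 6.3]
width: 0.0003
finger_force: 7.7
  0 wwwwwwYYYYYYYYYYYYYYYYYYYYYYYYYYwwwwwwwwwwwwwwwwwwwwwwwwwwww
 10 wwwwwwYYYYYYYYYYYYYYYYYYYYYYYYYwwwwwwwwwwwwwwwwwwwwwwwwwwwww
 20 wwwwwwYYYYYYYYYYYYYYYYYYYYYYYYYwwwwwwwwwwwwwwwwwwwwwwwwwwwww
 30 wwwwwwYYYYYYYYYYYYYYYYYYYYYYYYY............................O
 40 wwwwwwYYYYYYYYYYYYYYYYYYYYYYYYYwwwwwwwwwwwwwwwwwwwwwwwwwwwwO
 50 wwwwwwYYYYYYYYYYYYYYYYYYYYYYYYYwwwwwwwwwwwwwwwwwwwwwwwwwwwwO
 60 wwwwwwWWWWWWWWWWWWWWWWWWWWWWWWWwwwwwwwwwwwwwwwwwwwwwwwwwwwwO
 70 wwwwwwWWWWWWWWWWWWWWWWWWWWWWWWWwwwwwwwwwwwwwwwwwwwwwwwwwwwOO
 80 wwwwwwWWWWWWWWWWWWWWWWWWWWWWWWWwwwwwwwwwwwwwwwwwwwwwwwwwwwOO
 90 wwwwwwWWWWWWWWWWWWWWWWWWWWWWWWWwwwwwwwwwwwwwwwwwwwwwwwwwwwOO
100 wwwwww.WWWWWWWWWWWWWWWWWWWWWWWWwwwwwwwwwwwwwwwwwwwwwwwwwwOOO
110 wwwwwwwWWWWWWWWWWWWWWWWWWWWWWWWwwwwwwwwwwwwwwwwwwwwwwwwwwOOO
120 wwwwwwwWWWWWWWWWWWWWWWWWWWWWWWWww
[... 517 characters left out ...]
wwwwwwwwwwwwwwwwwwwwwwwwwOOOOO
210 wwwwwwwwYYYYYYYYYYYYYYYYYYYYYYwwwwwwwwwwwwwwwwwwwwwwwwwOOOOO
220 wwwwwwwwYYYYYYYYYYYYYYYYYYYYYY........................OOOOOO
230 wwwwwwwwYYYYYYYYYYYYYYYYYYYYYYwwwwwwwwwwwwwwwwwwwwwwwwOOOOOO
240 wwwwwwwwYYYYYYYYYYYYYYYYYYYYYYwwwwwwwwwwwwwwwwwwwwwwwwOOOOOO
250 wwwwwwwwYYYYYYYYYYYYYYYYYYYYYYwwwwwwwwwwwwwwwwwwwwwwwwwOOOOO
260 wwwwwwwwYYYYYYYYYYYYYYYYYYYYYwwwwwwwwwwwwwwwwwwwwwwwwwwwwwOO
270 .wwwwwwwYYYYYYYYYYYYYYYYYYYYYwwwwwwwwwwwwwwwwwwwwwwwwwwwwwww
280 .wwww............................WWWWWWWWWWWWWWWWWWWWWWWWWWW
290 .................................WWWWWWWWWWWWWWWWWWWWWWWWWWW
[array([244., -62.]), array([381., -65.]), array([267., 290.]), array([373., 288.])]
```

Pushed home: the force rose to 15 N at TCP x = 0.496. Next comes the green carton, gripped at yaw 77° to keep the gripper's body off the big yellow decoy.

```bash
python3 -m handwheel '[[-0.2,0,0,0,0,0],[-0.4,0,0,0,0,0],[-0.4,0,-0.2,0,0,0],[-0.4,0,-0.4,0,0,0],[-0.4,0,-0.6,0,0,0],[-0.4,0,-0.8,0,0,0],[-0.4,0,-0.95,0,0,0],[-0.4,0,-1,0,0,-0.2],[-0.4,0,-1,0,0,-0.4]]' -1;python3 -m handwheel '[[0,0,-0.2,0,0,-0.2],[0,0,-0.4,0,0,-0.4],[0,0,-0.4,0,0,-0.6],[0,0,-0.4,0,0,-0.8],[0,0,-0.4,0,0,-1],[0,0,-0.4,0,0,-1]]'; python3 -c "
from h import *
row([.485,.13,.29],1.344)"
```

```text
time: 20.47
tool_pos: [0.4258, -0.0001, 0.2324]
ee_rot: [3.138, -0.009, 0.196]
wrist_force: [0.5, 0.1, 0.1]
width: 0.0569
finger_force: 0.0
time: 20.97
tool_pos: [0.4237, 0.0002, 0.308]
ee_rot: [3.14, -0.001, 0.717]
wrist_force: [0.3, -0.2, 0.8]
width: 0.0934
finger_force: 0.0
row [0.657, -0.288, 0.091, 0.003, -0.001, -1.198]
```

```bash
python3 -m handwheel '[[0.657,-0.288,0.05,0,0,-0.2],[0.657,-0.288,0.05,0,0,-0.4],[0.657,-0.288,0.05,0,0,-0.6],[0.657,-0.288,0.05,0,0,-0.8],[0.657,-0.288,0.05,0,0,-1],[0.657,-0.288,0.05,0,0,-1]]'; python3 -c "
from h import *
row([.565,.267,.28],1.344)"
```

```text
time: 21.47
tool_pos: [0.485, 0.1311, 0.2965]
ee_rot: [-3.14, 0.001, 1.24]
wrist_force: [0.5, 0.6, -0.4]
width: 0.0939
finger_force: 0.0
row [0.773, 0.158, 0.082, -0.003, 0.001, -0.198]
```

```bash
python3 -m handwheel '[[0.3,0.06,0.05,0,0,-0.198],[0.6,0.12,0.05,0,0,-0.198],[0.773,0.158,0.05,0,0,-0.198],[0.773,0.158,0.05,0,0,-0.198],[0.773,0.158,0.05,0,0,-0.198],[0.773,0.158,0.05,0,0,-0.198]]'; python3 -c "
from h import *
print([np.round(proj('wrist',[.5701+.038*np.cos(a),.2668+.038*np.sin(a),.15])) for a in np.radians([-58,32,122,212])])
asc('wrist',200,80,440,330,10)
row([.5701,.2668,.1],1.344)"
```

```text
time: 21.97
tool_pos: [0.5653, 0.266, 0.2854]
ee_rot: [-3.139, 0.002, 1.34]
wrist_force: [-0.3, -0.5, -0.0]
width: 0.0942
finger_force: 0.0
[array([354., 246.]), array([355., 192.]), array([298., 192.]), array([300., 246.])]
 80 ..........WWWWWWWWWWWWWWWWWWWWWWWWWWWWWWWWWWWWWW
 90 ............WWWWWWWWWWWWWWWWWWWWWWWWWWWWWWWW....
100 .............WWWWWWWWWWWWWWWWWWWWWWWWWWWWW......
110 ...............WWWWWWW..WWWWWWWWWWWWWWWWWW....ww
120 ..........................WWWWWWWWWWWWWWWWW..Oww
130 .................WWW......WWWWWWWWWWWWWWWWWWWwww
140 ................WWWW......WWWWWWWWWWWWWWWWWWWWww
150 ..........................WWWWWWWWWWWWWWWWWWWWWW
160 ...........................WWWWWWWWWWWWWWWWWWWWW
170 ........WWWWWWWWWW...........WWWWWWWWWWWWWWWWWWW
180 .....WWWWWWWWWWWWW.............WWWWWWWWWWWWWWWWW
190 ...WWWWWWWWWWWWWWW...GGGGGGGGGGGWWWWWWWWWWWWWWWW
200 .WWWWWWWWWWWWWWWWWWW.GGGGG.GGGGGWWWWWWWWWWWWWWWW
210 WWWWWWWWWWWWWWWWWWWWWGGGGGWWWWWGWWWWWWWWWWWWWWWW
220 WWWWWWWWWWWWWWWWWWWWWGGGGGWWWWWGWWWWWWWWWWWWWWWW
230 WWWWWWWWWWWWWWWWWWWW.GGGGGWGGGGGWWWWWWWWWWWWWWWW
240 WWWWWWWWWWWWWWWWWWW..GGGGGWGGGGGWWWWWWWWWWWWWWWW
250 WWWWWWWWWWWWWWWWWW.............WWWWWWWWWWWWWWWWW
260 WWWWWWWWWWWWWWWWWW......YYYYYYw..WWWWWWWWWWWWWWW
270 WWWWWWWWWWWWWWWWW.......YYYYYYYYYYYWWWWWWWWWWWWW
280 ......?WWWWWWWWWWWW....Y......?.YYYWWWWWWWW.....
290 .......WWWWWWWWWWWWWW..Y............WWWWWW......
300 .......WWWWWWWWWWWWWWWY.YYYYYYYw.....WWWWW?.....
310 .......WWWWWWWWWWWWWWW?.YYYYYYYYYYYYYYWWWWW.....
320 ......WWWWWWWWWWWWWWWW.YYYYYYYYYYYYYYYWWWW......
row [0.016, 0.024, 0.935, -0.001, 0.003, -0.009]
```

```bash
python3 -m handwheel '[[0.016,0.024,0.2,0,0,0],[0.016,0.024,0.4,0,0,0],[0.016,0.024,0.6,0,0,0],[0.016,0.024,0.75,0,0,0],[0.016,0.024,0.88,0,0,0],[0.016,0.024,0.935,0,0,0],[0.016,0.024,0.935,0,0,0]]'; python3 -m handwheel '[[0,0,0,0,0,0],[0,0,0,0,0,0],[0,0,0,0,0,0],[0,0,0,0,0,0],[0,0,0,0,0,0],[0,0,0,0,0,0],[0,0,0,0,0,0],[0,0,0,0,0,0],[0,0,0,0,0,0]]' 1;python3 -m handwheel '[[0,0,-0.02,0,0,0],[0,0,-0.04,0,0,0],[0,0,-0.04,0,0,0]]'; python3 -c "
from h import *
row([.447,.267,.108],1.344)"
```

```text
time: 22.6
tool_pos: [0.5684, 0.2654, 0.0983]
ee_rot: [-3.138, 0.003, 1.339]
wrist_force: [-0.4, -0.4, -0.1]
width: 0.0942
finger_force: 0.0
time: 23.35
tool_pos: [0.5709, 0.2678, 0.1012]
ee_rot: [3.14, -0.001, 1.342]
wrist_force: [0.4, 0.2, 2.2]
width: 0.0535
finger_force: 30.0
time: 23.6
tool_pos: [0.5703, 0.2677, 0.1087]
ee_rot: [-3.141, 0.0, 1.342]
wrist_force: [0.0, 0.6, -2.6]
width: 0.0537
finger_force: 29.9
row [-0.143, -0.6, 0.004, -0.001, 0.0, -0.003]
```

```bash
python3 -m handwheel '[[-0.03,-0.12,0,0,0,0],[-0.06,-0.24,0,0,0,0],[-0.09,-0.36,0,0,0,0],[-0.12,-0.5,0,0,0,0],[-0.143,-0.6,0,0,0,0],[-0.143,-0.6,0,0,0,0.2],[-0.143,-0.6,0,0,0,0.4],[-0.143,-0.6,0,0,0,0.6],[-0.143,-0.6,0,0,0,0.6]]'; python3 -m handwheel '[[0,0,0,0,0,0.2],[0,0,0,0,0,0.4],[0,0,0,0,0,0.6],[0,0,0,0,0,0.8],[0,0,0,0,0,1],[0,0,0,0,0,1]]';python3 -m handwheel '[[0,0,0,0,0,0.2],[0,0,0,0,0,0.4],[0,0,0,0,0,0.6],[0,0,0,0,0,0.8],[0,0,0,0,0,1],[0,0,0,0,0,1]]'; python3 -c "
from h import *
row([.446,.10,.108],-.018)"
```

```text
time: 24.35
tool_pos: [0.4465, 0.2669, 0.1083]
ee_rot: [-3.141, 0.001, 1.027]
wrist_force: [0.3, 0.2, -2.5]
width: 0.054
finger_force: 30.0
time: 24.85
tool_pos: [0.4469, 0.2669, 0.1082]
ee_rot: [-3.142, 0.001, 0.505]
wrist_force: [0.8, -0.3, -1.8]
width: 0.0533
finger_force: 30.0
time: 25.35
tool_pos: [0.4469, 0.267, 0.1083]
ee_rot: [3.141, 0.001, -0.017]
wrist_force: [0.1, 0.7, -2.4]
width: 0.0534
finger_force: 30.0
row [0.009, 0.835, 0.002, 0.001, 0.001, 0.003]
```

```bash
python3 -m handwheel '[[0,0.15,0,0,0,0],[0,0.3,0,0,0,0],[0,0.45,0,0,0,0],[0,0.6,0,0,0,0],[0,0.75,0,0,0,0],[0,0.9,0,0,0,0],[0,0.95,0,0,0,0],[0,0.95,0,0,0,0]]'; python3 -c "
from h import *
row([.442,-.062,.108],-.018)"
```

```text
time: 26.02
tool_pos: [0.4434, 0.0752, 0.1086]
ee_rot: [3.141, -0.0, -0.019]
wrist_force: [-0.3, 0.2, -2.4]
width: 0.0538
finger_force: 30.0
row [0.006, 0.686, 0.003, 0.001, -0.0, -0.002]
```

```bash
python3 -m handwheel '[[0,0.15,0,0,0,0],[0,0.3,0,0,0,0],[0,0.45,0,0,0,0],[0,0.6,0,0,0,0],[0,0.686,0,0,0,0],[0,0.686,0,0,0,0],[0,0.686,0,0,0,0]]'; python3 -m handwheel '[[0,0,0.02,0,0,0],[0,0,0.035,0,0,0],[0.02,0,0.035,0,0,0],[0.04,0,0.035,0,0,0],[0.055,0,0.035,0,0,0],[0.065,0,0.035,0,0,0],[0.075,0,0.035,0,0,0],[0.075,0,0.035,0,0,0]]';python3 -m handwheel '[[0.01,0,0,0,0,0],[0.015,0,0,0,0,0],[0.02,0,0.005,0,0,0],[0.02,0,0.01,0,0,0],[0.02,0,0.01,0,0,0]]'
```

```text
time: 26.6
tool_pos: [0.4411, -0.0593, 0.1085]
ee_rot: [-3.14, -0.0, -0.018]
wrist_force: [-0.2, 0.5, -2.1]
width: 0.054
finger_force: 30.0
time: 27.27
tool_pos: [0.4561, -0.0603, 0.1014]
ee_rot: [-3.142, 0.0, -0.019]
wrist_force: [0.1, 0.5, -1.9]
width: 0.0535
finger_force: 30.0
time: 27.68
tool_pos: [0.4604, -0.0606, 0.1016]
ee_rot: [3.141, -0.002, -0.019]
wrist_force: [-3.6, 0.2, 5.9]
width: 0.0535
finger_force: 30.0
```

```bash
python3 -m handwheel '[[0,0,0,0,0,0],[0,0,0,0,0,0],[0,0,0,0,0,0],[0,0,0,0,0,0],[0,0,0,0,0,0],[0,0,-0.15,0,0,0],[0,0,-0.3,0,0,0],[0,0,-0.44,0,0,0],[0,0,-0.44,0,0,0]]' -0.5; python3 -m handwheel '[[-0.2,0,0,0,0,0],[-0.38,0,0,0,0,0],[-0.38,0,0,0,0,0],[-0.38,0,0.15,0,0,0],[-0.38,0,0.3,0,0,0],[-0.38,0,0.42,0,0,0],[-0.38,0,0.42,0,0,0],[-0.38,0,0.42,0,0,0]]' 1; python3 -c "
from h import *
asc('wrist',200,0,460,290,10)
y=robot.get_obs()['tool_pos'][1]
print([np.round(proj('wrist',[.457+a,y+b,.15])) for a,b in((.027,.027),(.027,-.027),(-.027,.027),(-.027,-.027))])"
```

```text
time: 28.43
tool_pos: [0.4631, -0.0613, 0.1942]
ee_rot: [3.139, -0.012, -0.019]
wrist_force: [0.3, -0.6, 1.5]
width: 0.0704
finger_force: 0.0
time: 29.1
tool_pos: [0.3829, -0.0587, 0.1024]
ee_rot: [-3.141, 0.003, -0.019]
wrist_force: [-1.0, -0.8, 0.2]
width: 0.0202
finger_force: 0.0
  0 YYYYYYYYYYYYYYYYwwwwwwwwwwwwwwwwwwwwwwwOOOYOwwwwwwww
 10 YYYYYYYYYYYYYYYYwwwwwwwwwwwwwwwwwwwwwwwOOYYOwwwwwwww
 20 YYYYYYYYYYYYYYYYwwwwwwwwwwwwwwwwwwwwwwwOOYYwwwwwwwww
 30 YYYYYYYYYYYYYYYYwwwwwwwwwwwwwwwwwwwwwwwOOYY?wwwwwwww
 40 YYYYYYYYYYYYYYYYwwwwwwwwwwwwwwwwwwwwwwOOOYY.WW.wwwww
 50 YYYYYYYYYYYYYYYYwwwwwwwwwwwwwwwwwwwwwwOOOYY.wwwwwwww
 60 YYYYYYYYYYYYYYYY...................W..OOOYO..wwwwwww
 70 YYYYYYYYYYYYYYYYwwwwwwwwwwwwwwwwwww?wwOOOwwwwwwwwwww
 80 wwwwwwwwwwww?GGGGGGGGGGGGGGGGGGGGGGGGwwwwwwwwwwwwwww
 90 wwwwwwwwwwwwGGGGGGGGGGGGGGGGGGGGGGGGG?wwwwwwwwwwwwww
100 wwwwwwwwwwwwGGGGGGGGGGGGGGGGGGGGGGGGGwwwwwwwwwwwwwww
110 WWWW.WWWWWWWGGGGGGGGGGGGGGGGGGGGGGGGGWWWWWWWWWWWWWWW
120 WWWWWWWWWWWW.GGGGGGGGGGGGWWWWWWWWWWWGWWWWWWWWWWWWWWW
130 WWWWWWWWWWWW.GGGGGGGGGGGGWWWWWWWWWWWGWWWWWWWWWWWWWWW
140 WWWWWWWWWWW..G
[... 221 characters left out ...]
WWWW..GGGGGGGGGGGGGGGGGGGGGGGGWWWWWWWWWWWWWWW
190 WWWWWWWWWWWW.GGGGGGGGGGGGGGGGGGGGGGGGWWWWWWWWWWWWWWW
200 WWWWWWWWWWWWWGGGGGGGGGGGGGGGGGGGGGGGGWWWWWWWWWWWWWWW
210 WWWWWWWWWWWWWWWWWWWWWWWWWWWWWWWWWWWWWWWWWWWWWWWWWWWW
220 WWWWWWWWWWWWWWWWWWWWWWWWWWWWWWWWWWWWWWWWWWWWWWWWWWWW
230 WWWWW......WWWWW.....WWWWWWWW...WWWWWWWWWWWWWWWWWWWW
240 ................................WWWWWWWWWWWWWWWWWWWW
250 ................................WWWWWWWWWWWWWWWWWWWW
260 .......................WW.......WWWWWWWWWWWWWWWWWWWW
270 ......................WWW.......WWWWWWWWWWWWWWWWWWWW
280 .....................WWWW.........WWWWWWWWWWWWWWWWWW
[array([254.,  84.]), array([382.,  81.]), array([262., 210.]), array([379., 208.])]
```

Green stands square at the edge (columns 262–382, rows 80–205). Now I'll tip it.

```bash
python3 -m handwheel '[[0.05,0,0,0,0,0],[0.1,0,0,0,0,0],[0.14,0,0,0,0,0],[0.17,0,0,0,0,0],[0.2,0,0,0,0,0],[0.23,0,0,0,0,0],[0.26,0,0,0,0,0],[0.29,0,0,0,0,0],[0.32,0,0,0,0,0]]';python3 -m handwheel '[[0.03,0,0,0,0,0],[0.06,0,0,0,0,0],[0.09,0,0,0,0,0],[0.12,0,0,0,0,0],[0.15,0,0,0,0,0],[0.18,0,0,0,0,0],[0.21,0,0,0,0,0],[0.21,0,0,0,0,0],[0.21,0,0,0,0,0],[0.21,0,0,0,0,0]]';python3 -c "
from h import *
asc('wrist',200,0,460,300,12)"
```

```text
time: 29.9
tool_pos: [0.4483, -0.0602, 0.1035]
ee_rot: [3.142, 0.0, -0.019]
wrist_force: [-0.3, -0.1, 1.1]
width: 0.0005
finger_force: 0.2
time: 30.73
tool_pos: [0.4896, -0.061, 0.1035]
ee_rot: [3.142, 0.0, -0.019]
wrist_force: [0.5, 0.6, 0.5]
width: 0.0
finger_force: 0.0
  0 YYYYYYYYYYYYwwwwwwwwwwwwwwwwwwwwwwwwwwwwwwww
 12 YYYYYYYYYYYYYwwwwwwwwwwwwwwwwwwwwwOwwwwwwwww
 24 YYYYYYYYYYYYYwwwwwwwwwwwwwwwwwwwwOOOwwwwwwww
 36 YYYYYYYYYYYYYwwwwwwwwwwwwwwwwwwwOOOOwwwwwwww
 48 YYYYYYYYYYYYY...................OOOOW.OwwwwW
 60 YYYYYYYYYYYYYwwwwwwwwwwwwwwwwwwwOOOOwwwwwwww
 72 WWWWWWWWWWWWYwwwwwwwwwwwwwwwwwwwOOOwwwwwwwww
 84 WWWWWWWWWWWW.w??????W??????wwwwwOOOwwwwwwwww
 96 WWWWWWWWWWWW..GGGGGGGGGGGGGwwwwOOOOwwwwwwwww
108 WWWWWWWWWWWW..GGGGGGGGGGGGGwwwwOOOOwwwwwwwww
120 WWWWWWWWWWWW..GGGGGGGGGGGGGwwwwOOOOwwwwwwwww
132 WWWWWWWWWWWW..GGGGGGGGGGGGGwwwwOOOOwwwwwwwww
144 WWWWWWWWWWWW..GGGGGGGGGGGGGwwwwOOOOwwwwwwwww
156 YYYYYYYYYYYYYYGGGGGGGGGGGGGwwwwOOOOwwwwwww.w
168 YYYYYYYYYYYYYYWWWWWWWWWWWWWwwwwOOOOwwwwwwWWW
180 YYYYYYYYYYYYYYWWWWWWWWWWWWWwwwwOOOwwwwwwwwww
192 YYYYYYYYYYYYYYWWWWWWWWWWWWWwwwwOOO?W.wwwwWW.
204 YYYYYYYYYYYYYYWWWWWWWWWWWWWwwwwOOOwwwwwwwwww
216 YYYYYYYYYYYYYYWWWWWWWWWWWWWwwwwOOOwwwwwwwwww
228 wYYYYYYYYYYYYwGGGGGGGGGGGGGwwwwwwwwwwwwwwwww
240 ..............GGGGGGGGGGGGGWWWWWWWWWWWWWWWWW
252 ..............GGGGGGGGGGGGGWWWWWWWWWWWWWWWWW
264 ...............GGGGGGGGGGGGWWWWWWWWWWWWWWWWW
276 ...............GGG..?..GGGGWWWWWWWWWWWWWWWWW
288 ...............G....G....GGWWWWWWWWWWWWWWWWW
```

Green lies flat beside the yellow with a small gap. I'll push it home to TCP x ≈ 0.496.

```bash
python3 -m handwheel '[[-0.2,0,0,0,0,0],[-0.4,0,0,0,0,0],[-0.5,0,0,0,0,0],[-0.5,0,0.2,0,0,0],[-0.5,0,0.38,0,0,0],[-0.5,0,0.38,0,0,0],[-0.5,0,0.38,0,0,0]]'; python3 -m handwheel '[[0.1,0,0,0,0,0],[0.2,0,0,0,0,0],[0.25,0,0,0,0,0],[0.29,0,0,0,0,0],[0.33,0,0,0,0,0],[0.37,0,0,0,0,0],[0.41,0,0,0,0,0],[0.45,0,0,0,0,0],[0.48,0,0,0,0,0],[0.48,0,0,0,0,0]]'; python3 -m handwheel '[[0.02,0,0,0,0,0],[0.04,0,0,0,0,0],[0.05,0,0,0,0,0],[0.05,0,0,0,0,0]]'; python3 -m handwheel '[[0.01,0,0,0,0,0],[0.02,0,0,0,0,0],[0.02,0,0,0,0,0],[0.02,0,0,0,0,0]]'
```

```text
time: 31.37
tool_pos: [0.3877, -0.0586, 0.0262]
ee_rot: [-3.14, 0.005, -0.019]
wrist_force: [0.8, 0.0, 0.7]
width: -0.0
finger_force: 0.0
time: 32.2
tool_pos: [0.487, -0.0611, 0.0276]
ee_rot: [3.141, -0.001, -0.019]
wrist_force: [-0.7, -0.8, 0.2]
width: 0.0005
finger_force: 0.0
time: 32.53
tool_pos: [0.4955, -0.0612, 0.0274]
ee_rot: [3.142, 0.001, -0.019]
wrist_force: [-0.9, 0.6, -0.1]
width: 0.0006
finger_force: 0.6
time: 32.87
tool_pos: [0.4953, -0.0612, 0.0268]
ee_rot: [-3.142, 0.01, -0.019]
wrist_force: [-10.0, -0.3, 4.7]
width: 0.0004
finger_force: 5.0
```

```bash
python3 -m handwheel '[[-0.2,0,0,0,0,0],[-0.4,0,0,0,0,0],[-0.4,0,-0.2,0,0,0],[-0.4,0,-0.4,0,0,0],[-0.4,0,-0.6,0,0,0],[-0.4,0,-0.8,0,0,0],[-0.4,0,-1,0,0,0],[-0.4,0,-1,0,0,0],[-0.4,0,-1,0,0,0]]' 0.25; python3 -c "
from h import *
row([.48,-.22,.23],0)"
```

```text
time: 33.62
tool_pos: [0.4218, -0.0602, 0.231]
ee_rot: [3.14, -0.008, -0.019]
wrist_force: [0.7, 0.5, -0.0]
width: 0.035
finger_force: 0.0
row [0.306, 0.793, 0.009, 0.004, -0.016, -0.036]
```

```bash
python3 -m handwheel '[[0.306,0.793,0,0,0,-0.036],[0.306,0.793,0,0,0,-0.036],[0.306,0.793,0,0,0,-0.036],[0.306,0.793,0,0,0,-0.036],[0.306,0.793,0,0,0,-0.036],[0.306,0.793,0,0,0,-0.036]]'; python3 -c "
from h import *
row([.548,-.34,.15],0)
snap('top','t3.png',(300,185,460,275),5)"
```

```text
time: 34.12
tool_pos: [0.4773, -0.2208, 0.2241]
ee_rot: [-3.139, 0.005, -0.004]
wrist_force: [-0.0, 0.7, 0.1]
width: 0.0354
finger_force: 0.0
row [0.357, 0.596, 0.367, -0.006, 0.009, -0.007]
```

View pics/t3.png

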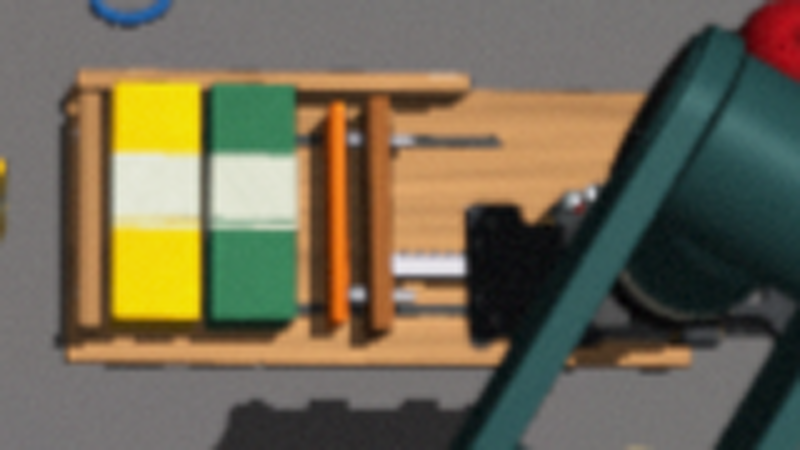

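Both cartons lie home against the fence (rear ends at row ~85), in a row with a gap to the orange plate (x≈328). The gap is about 143 mm, so I need about 4.1 rad clockwise to press the plate in 6 mm.

```bash
python3 -m handwheel '[[0.357,0.596,0,0,0,0],[0.357,0.596,0,0,0,0],[0.357,0.596,0,0,0,0],[0.357,0.596,0,0,0,0],[0.357,0.596,0,0,0,0],[0.357,0.596,0.2,0,0,0],[0.357,0.596,0.4,0,0,0],[0.357,0.596,0.4,0,0,0]]'; python3 -c "
from h import *
row([.548,-.3398,.088],0)
print(proj('wrist',[.548,-.34,.129]))
asc('wrist',220,150,440,330,8)"
```

```text
time: 34.83
tool_pos: [0.5426, -0.3313, 0.1353]
ee_rot: [-3.127, 0.019, 0.002]
wrist_force: [-0.2, 1.1, -3.6]
width: 0.0351
finger_force: 0.0
row [0.032, 0.046, 0.235, -0.028, 0.036, 0.004]
[np.float64(336.09053959069405), np.float64(256.94337162140584)]
150 wwwwwwwwwwwwwwwwwwwwwwwwwwwwwwwWWWWWWWWWWWWWWWWWWWWWWWW
158 wwwwwwwwwwwwwwwwwwwwwwwwwwwwwwwWWWWWWWWWWWWWWWWWWWWWWWW
166 wwwwwwwwwwwwwwwwwwwwwwwwwwwwwwwWWWWWWWWWWWWWWWWWWWWWWWW
174 wwwwwwwwwwwwwwwwwwwwwwwwwwwwwwwWWWWWWWWWWWWWWWWWWWWWWWW
182 wwwwWWWWWRRRRRRRRRRRRRWWWWWWWwwWWWWWWWWWWWWWWWWWWWWWWWW
190 www...RRRRRRRRRRRRRRRRRRR.WWWWwWWWWWWWWWWWWWWWWWWWWWWWW
198 wwwRRRRRRRRRRRRRRRRRRRRRRRRRW.wWWWWWWWWWWWWWWWWWWWWWWWW
206 wwRRRRRRRRRRRRRRRRRRRRRRRRRRRWwWWWWWWWWWWWWWWWWWWWWWWWW
214 wRRRRRRRRRRRRRRRRRRRRRRRRRRRRRw.WWWWWWWWWWWWWWWWWWWWWWW
222 RRRRRRRRRRRRRRRRRRRRRRRRRRRRRRRWWW.WWW.WW.WWWWWWWWWWWWW
230 RRRRRRRRRRRRRRRRRRRRRRRRRRR..?GR....WWWWWWWWWWWWWWWWWWW
238 RRRRRRRRRRRRRWWWWWRRRRRRRG.????..WWWWWWWWWWWWWWWWWWWWWW
246 RRRRRRRRRRRRR.....RRRRRRR........WWWWWWWWWWWWWWWWWWWWWW
254 RRRRRRRRRRRRR.....RRRRRRR.?......WWWWWWWWWWWWWWWWWWWWWW
262 wRRRRRRRRRRRRRRRRRRRRRRRRR?......WWWWWWWWWWWWWWWWWWWWWW
270 wwRRRRRRRRRRRRRRRRRRRRRRRRRRRRG..WWWWWWWWWWWWWWWWWWWWWW
278 wwwRRRRRRRR......RRRRRRRRRRRRw...W?.....WWWWWWWWWWWWWWW
286 .....RRRRR.......RRRRRRRRRRR.....W.......WWWWWWWWWWWWWW
294 ........RR........RRRRRRRWWWWWWWWW........WWWWWWWWWWWWW
302 ..................RWWWWWWWWWWWWWWW?........WWWWWWWWWWWW
310 .................WWWWWWWWWWWWWWWWW..........WWWWWWWWWWW
318 .................WWWWWWWWWWWWWWWWWW..........WWWWWWWWWW
326 WWW..............WWWWWWWWWWWWWWWWWW...........WWWWWWWWW
```

```bash
python3 -m handwheel '[[0,0,0,0,0,0],[0,0,0,0,0,0]]'; python3 -c "
from h import *
row([.548,-.340,.088],0)"
```

```text
time: 35.05
tool_pos: [0.5512, -0.3389, 0.1527]
ee_rot: [3.137, -0.006, 0.001]
wrist_force: [0.2, -0.1, 1.2]
width: 0.0351
finger_force: 0.0
row [-0.018, 0.004, 0.323, 0.009, -0.012, 0.002]
```

```bash
python3 -m handwheel '[[-0.005,0,0.1,0,0,0],[-0.005,0,0.2,0,0,0],[-0.005,0,0.27,0,0,0],[-0.005,0,0.31,0,0,0],[-0.005,0,0.31,0,0,0],[-0.005,0,0.31,0,0,0]]'; python3 -m handwheel '[[0,0,0,0,0,0],[0,0,0,0,0,0],[0,0,0,0,0,0],[0,0,0,0,0,0],[0,0,0,0,0,0]]' 1; python3 -c "
import numpy as np
a0=np.radians(281)
P=lambda k:np.array([.2*np.cos(a0-k),-.2*np.sin(a0-k)])
for s in(0,1.8):print([(P(s+k)-P(s)).round(3).tolist() for k in np.arange(1,10)*.2])
print([(P(3.6+k)-P(3.6)).round(3).tolist() for k in(.1,.2,.3,.4,.5)])"
```

```text
time: 35.55
tool_pos: [0.5497, -0.3395, 0.0883]
ee_rot: [3.139, -0.003, -0.0]
wrist_force: [-0.5, 1.2, 0.0]
width: 0.035
finger_force: 0.0
time: 35.97
tool_pos: [0.5492, -0.3391, 0.0875]
ee_rot: [3.14, -0.003, -0.0]
wrist_force: [-0.5, 1.3, 5.7]
width: 0.0193
finger_force: 30.0
[[-0.04, 0.004], [-0.079, -0.001], [-0.118, -0.013], [-0.152, -0.032], [-0.183, -0.058], [-0.207, -0.09], [-0.225, -0.125], [-0.236, -0.164], [-0.238, -0.204]]
[[0.005, -0.04], [0.019, -0.077], [0.039, -0.112], [0.066, -0.141], [0.098, -0.165], [0.134, -0.182], [0.173, -0.191], [0.213, -0.192], [0.253, -0.186]]
[[0.019, 0.006], [0.037, 0.014], [0.055, 0.024], [0.071, 0.036], [0.086, 0.049]]
```

```bash
python3 -m handwheel '[[-0.04,0.004,0,0,0,0],[-0.079,-0.001,0,0,0,0],[-0.118,-0.013,0,0,0,0],[-0.152,-0.032,0,0,0,0],[-0.183,-0.058,0,0,0,0],[-0.207,-0.09,0,0,0,0],[-0.225,-0.125,0,0,0,0],[-0.236,-0.164,0,0,0,0],[-0.238,-0.204,0,0,0,0],[-0.238,-0.204,0,0,0,0]]';python3 -m handwheel '[[0.005,-0.04,0,0,0,0],[0.019,-0.077,0,0,0,0],[0.039,-0.112,0,0,0,0],[0.066,-0.141,0,0,0,0],[0.098,-0.165,0,0,0,0],[0.134,-0.182,0,0,0,0],[0.173,-0.191,0,0,0,0],[0.213,-0.192,0,0,0,0],[0.213,-0.192,0,0,0,0]]'; python3 -c "
from h import *
im=viewer.snapshot('top')
r=cv2.resize(im[185:275,300:460],None,fx=5,fy=5,interpolation=cv2.INTER_CUBIC)
h=cv2.cvtColor(r,cv2.COLOR_RGB2HSV).astype(int)
for v in (120,160,200,225,300): print(v,[(u,*r[v,u]) for u in range(260,400,10)])" | sed 's/np.uint8(\([0-9]*\))/\1/g'
```

```text
time: 36.8
tool_pos: [0.5024, -0.2992, 0.0875]
ee_rot: [3.137, -0.005, 0.0]
wrist_force: [3.1, -2.3, 4.2]
width: 0.0196
finger_force: 30.0
time: 37.55
tool_pos: [0.5433, -0.2596, 0.0874]
ee_rot: [3.141, 0.001, -0.0]
wrist_force: [-2.1, 0.6, 8.9]
width: 0.0195
finger_force: 30.0
120 [(260, 58, 127, 90), (270, 59, 130, 91), (280, 206, 124, 50), (290, 224, 120, 36), (300, 112, 78, 51), (310, 49, 32, 16), (320, 149, 88, 44), (330, 171, 102, 52), (340, 189, 134, 84), (350, 200, 147, 94), (360, 199, 147, 96), (370, 200, 149, 98), (380, 202, 149, 97), (390, 202, 149, 97)]
160 [(260, 217, 224, 204), (270, 214, 224, 205), (280, 214, 146, 97), (290, 224, 109, 24), (300, 78, 54, 34), (310, 52, 34, 20), (320, 144, 86, 40), (330, 173, 103, 52), (340, 142, 95, 55), (350, 199, 146, 94), (360, 205, 152, 96), (370, 207, 152, 99), (380, 207, 152, 98), (390, 207, 152, 98)]
200 [(260, 224, 227, 210), (270, 226, 230, 213), (280, 214, 151, 108), (290, 234, 119, 24), (300, 86, 60, 39), (310, 53, 35, 21), (320, 137, 80, 38), (330, 176, 105, 52), (340, 205, 147, 91), (350, 212, 157, 101), (360, 213, 157, 101), (370, 213, 158, 101), (380, 209, 156, 99), (390, 211, 157, 101)]
225 [(260, 196, 208, 187), (270, 188, 203, 181), (280, 204, 144, 94), (290, 237, 123, 23), (300, 83, 56, 37), (310, 49, 31, 21), (320, 134, 77, 38), (330, 171, 101, 50), (340, 199, 141, 87), (350, 209, 154, 98), (360, 210, 156, 100), (370, 208, 154, 98), (380, 210, 157, 103), (390, 208, 154, 99)]
300 [(260, 61, 132, 92), (270, 59, 133, 94), (280, 145, 102, 49), (290, 239, 116, 28), (300, 91, 82, 82), (310, 63, 58, 59), (320, 124, 71, 36), (330, 172, 102, 50), (340, 91, 62, 45), (350, 54, 54, 58), (360, 64, 55, 49), (370, 82, 58, 41), (380, 79, 56, 36), (390, 80, 57, 37)]
```

```bash
cat >> h.py <<'E'
def pad():
    from scipy.ndimage import map_coordinates
    def edges(r):
        o=[]
        for v in (116,150,180,215):
            row=r[v:v+6].mean(0).astype(float)
            c=row[:,0]-row[:,2]            # orange: big R-B
            pl=np.argmax(np.convolve(c[200:420],np.ones(16),'same'))+200
            w=np.clip(c[pl-14:pl+15]-110,0,None);pc=(w*np.arange(pl-14,pl+15)).sum()/w.sum()
            g=row[:,0];i=np.arange(int(pc)+8,int(pc)+60);d=np.diff(g[i])
            k=np.argmin(g[i[5:30]])+5
            up=k+np.argmax(d[k:k+22]); o.append((round(pc,1),int(i[up])))
        return o
    r0=cv2.imread('pics/t3.png')[:,:,::-1]
    r1=cv2.resize(viewer.snapshot('top')[185:275,300:460],None,fx=5,fy=5,interpolation=cv2.INTER_CUBIC)
    for r in(r0,r1):
        e=edges(r);print(e,np.mean([b-a for a,b in e]))
E
python3 -c "
import math
a=math.radians(281)-3.4
print([(round(.2*(math.cos(a-k)-math.cos(a)),3),round(-.2*(math.sin(a-k)-math.sin(a)),3)) for k in (.1,.2,.3,.4,.5,.6)])
from h import *
pad()"
```

```text
[(0.02, 0.002), (0.039, 0.007), (0.058, 0.013), (0.077, 0.021), (0.094, 0.031), (0.11, 0.042)]
[(np.float64(337.1), 367), (np.float64(337.3), 371), (np.float64(337.8), 371), (np.float64(338.3), 371)] 32.374999999999986
[(np.float64(286.2), 316), (np.float64(285.8), 317), (np.float64(287.7), 317), (np.float64(287.8), 317)] 29.875
```

```bash
python3 -m handwheel '[[0.01,0.001,0,0,0,0],[0.02,0.002,0,0,0,0],[0.03,0.004,0,0,0,0],[0.039,0.007,0,0,0,0],[0.049,0.01,0,0,0,0],[0.058,0.013,0,0,0,0],[0.077,0.021,0,0,0,0],[0.094,0.031,0,0,0,0],[0.094,0.031,0,0,0,0],[0.094,0.031,0,0,0,0]]'; python3 -c "
from h import *
pad()"
```

```text
time: 38.48
tool_pos: [0.5615, -0.2644, 0.0874]
ee_rot: [-3.139, 0.001, 0.0]
wrist_force: [-2.6, 4.0, 9.2]
width: 0.0192
finger_force: 30.0
[(np.float64(337.1), 367), (np.float64(337.3), 371), (np.float64(337.8), 371), (np.float64(338.3), 371)] 32.374999999999986
[(np.float64(282.3), 307), (np.float64(282.6), 311), (np.float64(283.3), 311), (np.float64(283.4), 311)] 27.099999999999994
```

```bash
python3 -m handwheel '[[0.012,0.008,0,0,0,0],[0.024,0.018,0,0,0,0],[0.024,0.018,0,0,0,0],[0.024,0.018,0,0,0,0]]'; python3 -m handwheel '[[0.024,0.018,0,0,0,0],[0,0,0,0,0,0],[0,0,0,0,0,0],[0,0,0,0,0,0],[0,0,-0.15,0,0,0],[0,0,-0.3,0,0,0],[0,0,-0.5,0,0,0],[0,0,-0.7,0,0,0],[0,0,-0.8,0,0,0],[0,0,-0.8,0,0,0]]' 0.25; python3 -c "
from h import *
row([.50,-.09,.25],0)"
```

```text
time: 38.87
tool_pos: [0.5663, -0.2675, 0.0874]
ee_rot: [-3.138, 0.001, 0.0]
wrist_force: [-2.4, 5.2, 8.9]
width: 0.0195
finger_force: 30.0
time: 39.7
tool_pos: [0.5687, -0.2709, 0.2528]
ee_rot: [3.135, -0.01, -0.001]
wrist_force: [-0.1, -0.4, 1.5]
width: 0.0351
finger_force: 0.0
row [-0.344, -0.904, 0.005, 0.013, -0.019, -0.002]
```

```bash
python3 -m handwheel '[[-0.344,-0.904,0,0,0,0],[-0.344,-0.904,0,0,0,0],[-0.344,-0.904,0,0,0,0],[-0.344,-0.904,0,0,0,0],[-0.344,-0.904,0,0,0,0],[-0.344,-0.904,0,0,0,0],[-0.344,-0.904,0,0,0,0]]'; python3 -c "
from h import *
snap('wrist','w8.png',(170,0,490,240),2.5)"
```

```text
time: 40.28
tool_pos: [0.4973, -0.0876, 0.2445]
ee_rot: [3.141, 0.001, 0.002]
wrist_force: [0.4, -0.4, 0.1]
width: 0.0349
finger_force: 0.0
```

View pics/w8.png

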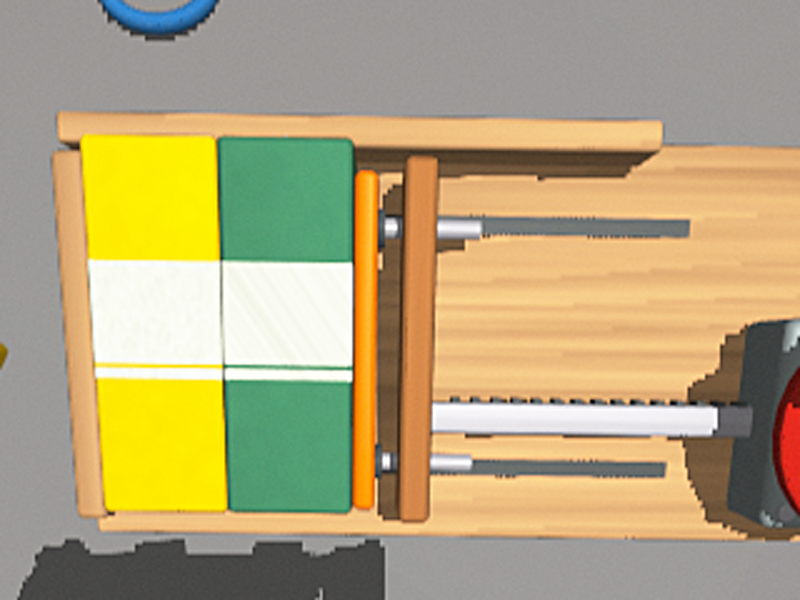

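The row is held: cheek, yellow, green and orange plate touch, all square and at the fence. To get the plate's compression I'll compare the plate-to-jaw distance with the earlier free view (w7).

```bash
python3 -c "
from h import *
c=viewer.calibration('wrist');R=np.array(c['R']);o=robot.get_obs();T0=Ro.from_euler('xyz',o['ee_rot']).as_matrix();off=T0.T@(-R.T@c['t']-o['tool_pos']);Rc=R@T0
def P(u,v,z,T,p):
    d=T@Rc.T@np.array([(u-c['cx'])/c['fx'],(v-c['cy'])/c['fy'],1]);q=p+T@off
    return q+d*(z-q[2])/d[2]
T7=Ro.from_euler('xyz',[3.142,0,-.018]).as_matrix();p7=np.array([.519,-.0015,.1375])
now=viewer.snapshot('wrist');w7=cv2.imread('pics/w7.png')[:,:,::-1]
for im,T,p,z0,nm,ur in((w7,T7,p7,0,'free',(425,530)),(now,T0,o['tool_pos'],0,'now',(300,350))):
    for x in(.55,.575,.60):
        # find row for x at z=.057 mid column
        v=min(range(0,300),key=lambda v:abs(P(sum(ur)/2,v,.057,T,p)[0]-x))
        print(nm,x,v,[(u,int(a[0]),int(a[1]),int(a[2])) for u,a in zip(range(*ur),im[v,ur[0]:ur[1]]) ][::(2 if nm=='free' else 1)][:60] if x==.575 else '')
np.savez('m.npz',Rc=Rc,off=off,T0=T0,p0=o['tool_pos'])
"
```

```text
free 0.55 195 
free 0.575 164 [(425, 239, 192, 129), (427, 239, 191, 130), (429, 244, 201, 134), (431, 229, 168, 113), (433, 125, 96, 66), (435, 124, 94, 65), (437, 122, 92, 62), (439, 123, 93, 64), (441, 121, 94, 64), (443, 122, 96, 69), (445, 113, 54, 3), (447, 114, 56, 7), (449, 112, 56, 4), (451, 115, 57, 15), (453, 114, 57, 9), (455, 117, 62, 22), (457, 109, 52, 8), (459, 213, 101, 6), (461, 252, 139, 0), (463, 255, 192, 45), (465, 255, 175, 17), (467, 255, 174, 0), (469, 255, 158, 0), (471, 49, 33, 28), (473, 65, 43, 21), (475, 66, 43, 21), (477, 67, 46, 25), (479, 67, 44, 26), (481, 66, 44, 29), (483, 71, 48, 33), (485, 75, 51, 32), (487, 76, 50, 28), (489, 75, 49, 32), (491, 127, 83, 44), (493, 189, 122, 68), (495, 232, 156, 86), (497, 231, 156, 85), (499, 228, 152, 85), (501, 225, 148, 81), (503, 224, 144, 78), (505, 223, 146, 79), (507, 194, 120, 63), (509, 243, 200, 138), (511, 239, 192, 128), (513, 238, 192, 128), (515, 239, 190, 129), (517, 238, 190, 128), (519, 239, 191, 129), (521, 239, 192, 131), (523, 239, 192, 130), (525, 239, 192, 128), (527, 240, 197, 132), (529, 
[... 419 characters left out ...]
), (317, 255, 152, 0), (318, 255, 140, 0), (319, 182, 106, 50), (320, 106, 90, 68), (321, 115, 89, 60), (322, 119, 90, 62), (323, 120, 90, 62), (324, 118, 90, 60), (325, 119, 90, 60), (326, 117, 91, 62), (327, 120, 92, 63), (328, 93, 71, 47), (329, 75, 48, 29), (330, 168, 108, 58), (331, 202, 132, 73), (332, 225, 147, 80), (333, 220, 141, 77), (334, 218, 141, 77), (335, 215, 139, 76), (336, 215, 139, 75), (337, 217, 139, 76), (338, 216, 140, 76), (339, 224, 144, 80), (340, 199, 127, 68), (341, 181, 116, 63), (342, 186, 136, 93), (343, 252, 211, 143), (344, 245, 202, 136), (345, 243, 200, 135), (346, 243, 199, 135), (347, 242, 195, 134), (348, 243, 197, 136), (349, 242, 196, 131)]
now 0.6 114
```

```bash
python3 -c "
from h import *
c=viewer.calibration('wrist');m=np.load('m.npz')
def P(u,v,z,T,p):
    d=T@m['Rc'].T@np.array([(u-c['cx'])/c['fx'],(v-c['cy'])/c['fy'],1]);q=p+T@m['off']
    return (q+d*(z-q[2])/d[2])[1]*1000
T7=Ro.from_euler('xyz',[3.142,0,-.018]).as_matrix()
for n,T,p,v,e in(('free',T7,np.array([.519,-.0015,.1375]),164,(458.5,470.7,491,508)),('now',m['T0'],m['p0'],139,(310.5,319.2,329.7,341.8))):
    y=[P(e[0],v,.055,T,p),P(e[1],v,.055,T,p),P(e[2],v,.059,T,p),P(e[3],v,.059,T,p)]
    print(n,np.round(y,1),'widths',round(y[0]-y[1],1),round(y[2]-y[3],1),'plate-jaw mid',round((y[0]+y[1]-y[2]-y[3])/2,2))
"
```

```text
free [-111.1 -120.8 -135.1 -148.4] widths 9.7 13.3 plate-jaw mid 25.8
now [ -77.   -86.2  -97.3 -110. ] widths 9.3 12.7 plate-jaw mid 22.08
```

Compression comes out at about 3 mm, which is on the low side, so I'll crank another ~0.28 rad.

```bash
python3 -m handwheel '[[0.355,0.915,0.02,0,0,0],[0.355,0.915,0.02,0,0,0],[0.355,0.915,0.02,0,0,0],[0.355,0.915,0.02,0,0,0],[0.355,0.915,0.02,0,0,0],[0.355,0.915,0.02,0,0,0],[0.355,0.915,0.02,0,0,0],[0.355,0.915,0.02,0,0,0]]' 0.25; python3 -c "
from h import *
row([.5675,-.271,.088],0)
print(proj('wrist',[.5675,-.271,.129]))
asc('wrist',220,150,440,330,8)"
```

```text
time: 41.05
tool_pos: [0.5687, -0.2721, 0.2404]
ee_rot: [-3.14, 0.002, -0.002]
wrist_force: [-0.0, -0.0, -0.2]
width: 0.035
finger_force: 0.0
row [-0.005, -0.004, 0.762, -0.003, 0.003, -0.003]
[np.float64(320.6413706112942), np.float64(227.98588035686603)]
150 wwwwwwwwwwwwwwwwwwwwwwwwwwwwwwwwwwwwwwwwwwWWWWWWWWWWWWW
158 wwwwwww.w...wwwWWwwwwwwwwwwwwwwwwwwwwwwwwwWWWWWWWWWWWWW
166 wwwwwwwwwwwwwwwwwwwwwwwwwwwwwwwwwwwwwwwwwwWWWWWWWWWWWWW
174 wwwwwwwwwwwwwwwwwwwwwwwwwwwwwwwwwwwwwwwwwwWWWWWWWWWWWWW
182 wwwwwwwwwwwwwwwwwwwwwwwwwwwwwwwwwwwwwwwwwwWWWWWWWWWWWWW
190 wwwwwwwwwwwwwwwwwwwwwwwwwwwwwwwwwwwwwwwwwwWWWWWWWWWWWWW
198 wwwwwwwwwwwwwwwwwwwwwwwWWWWRRRRRRRRRRRWWWWWWWWWWWWWWWWW
206 wwwwwwwwwwwwwwwwwwwwwww.RRRRRRRRRRRRRRRRRWWWWWWWWWWWWWW
214 wwwwwwwwwwwwwwwwwwwwwwwG.?RRRRRRRRRRRRRRRRWWWWWWWWWWWWW
222 ................w.w?wR?....RRRRRRRRRRRRRRRRWWWWWWWWWWWW
230 .....................R?....RRRRRRRRRRRRRRRRRWWWWWWWWWWW
238 wwwwwwwwwwwwwwwwwwwwwRRRRRRRRRRWWWRRRRRRRRRRWWWWWWWWWWW
246 .................wwwwRRRRRRRRRRWWWRRRRRRRRRRWWWWWWWWWWW
254 wwwwwwwwwwwwwwwwwwwwwRRRRRRRRRRRRRRRRRRRRRRWWWWWWWWWWWW
262 wwwwwwwwwwwwwwwwwwwwwwRRRRRRRRRRRRRRRRRRRRWWWWWWWWWWWWW
270 ............w.WWWwwww.W.RRRRRRRRRRRRRRRRRWWWWWWWWWWWWWW
278 ..................WWWWWWWWRRRRRRRRG.....WWWWWWWWWWWWWWW
286 ..................WWWWWWWWWWWWWWWW.......WWWWWWWWWWWWWW
294 ..................WWWWWWWWWWWWWWWW........WWWWWWWWWWWWW
302 WWW...............WWWWWWWWWWWWWWWW?........WWWWWWWWWWWW
310 WWW..............WWWWWWWWWWWWwwWWW..........WWWWWWWWWWW
318 WW...............WWWWWWW......W.WOW..........WWWWWWWWWW
326 W................WWWWWW........WWWW...........WWWWWWWWW
```

```bash
python3 -m handwheel '[[0,-0.008,0.2,0,0,0],[0,-0.008,0.4,0,0,0],[0,-0.008,0.55,0,0,0],[0,-0.008,0.68,0,0,0],[0,-0.008,0.76,0,0,0],[0,-0.008,0.76,0,0,0],[0,-0.008,0.76,0,0,0]]'; python3 -m handwheel '[[0,0,0,0,0,0],[0,0,0,0,0,0],[0,0,0,0,0,0],[0,0,0,0,0,0],[0,0,0,0,0,0]]' 1; python3 -c "
from h import *
p=robot.get_obs()['tool_pos'];d=p[:2]-[.5407,-.301];a=np.arctan2(d[1],d[0]);print(np.degrees(a),np.hypot(*d))
print([(round(.2*(np.cos(a-k)-np.cos(a)),3),round(-.2*(np.sin(a-k)-np.sin(a)),3)) for k in (.07,.14,.21,.28,.35)])"
```

```text
time: 41.68
tool_pos: [0.5687, -0.2685, 0.0897]
ee_rot: [-3.141, 0.001, 0.001]
wrist_force: [-0.0, 0.3, 1.2]
width: 0.0352
finger_force: 0.0
time: 42.1
tool_pos: [0.5704, -0.268, 0.0922]
ee_rot: [-3.139, -0.004, 0.001]
wrist_force: [-0.3, 5.0, 4.5]
width: 0.0167
finger_force: 28.9
48.04105282679045 0.044424815154911756
[(np.float64(0.01), np.float64(0.01)), (np.float64(0.019), np.float64(0.02)), (np.float64(0.028), np.float64(0.031)), (np.float64(0.036), np.float64(0.043)), (np.float64(0.043), np.float64(0.055))]
```

```bash
python3 -m handwheel '[[0.01,0.01,0,0,0,0],[0.019,0.02,0,0,0,0],[0.028,0.031,0,0,0,0],[0.034,0.043,0,0,0,0],[0.034,0.043,0,0,0,0],[0.034,0.043,0,0,0,0],[0.034,0.043,0,0,0,0]]'; python3 -m handwheel '[[0,0,0,0,0,0],[0,0,0,0,0,0],[0,0,0,0,0,0],[0,0,0,0,0,0],[0,0,-0.15,0,0,0],[0,0,-0.3,0,0,0],[0,0,-0.5,0,0,0],[0,0,-0.7,0,0,0],[0,0,-0.8,0,0,0],[0,0,-0.8,0,0,0]]' 0.25;python3 -c "
from h import *
row([.4973,-.0876,.2445],0)"
```

```text
time: 42.68
tool_pos: [0.5776, -0.2751, 0.0922]
ee_rot: [-3.137, -0.004, 0.002]
wrist_force: [0.2, 7.2, 4.2]
width: 0.0164
finger_force: 28.9
time: 43.52
tool_pos: [0.5779, -0.2804, 0.2575]
ee_rot: [3.134, -0.011, -0.001]
wrist_force: [0.3, -0.3, 0.3]
width: 0.0353
finger_force: 0.0
row [-0.405, -0.964, 0.053, 0.014, -0.021, -0.002]
```

```bash
python3 -m handwheel '[[-0.405,-0.964,0.04,0,0,0],[-0.405,-0.964,0.04,0,0,0],[-0.405,-0.964,0.04,0,0,0],[-0.405,-0.964,0.04,0,0,0],[-0.405,-0.964,0.04,0,0,0],[-0.405,-0.964,0.04,0,0,0],[-0.405,-0.964,0.04,0,0,0],[-0.405,-0.964,0.04,0,0,0],[-0.405,-0.964,0.04,0,0,0]]'; python3 -c "
from h import *
c=viewer.calibration('wrist');o=robot.get_obs();im=viewer.snapshot('wrist')
p=[pix('wrist',325,v,.057)[0] for v in range(300)];v=int(np.argmin(abs(np.array(p)-.575)));print(o['tool_pos'],o['ee_rot'],v)
print([(u,*map(int,im[v,u])) for u in range(302,348)])
"
```

```text
time: 44.27
tool_pos: [0.4953, -0.087, 0.2408]
ee_rot: [3.141, 0.001, -0.002]
wrist_force: [0.1, -0.5, -0.6]
width: 0.0356
finger_force: 0.0
[ 0.49528186 -0.0869518   0.24080684] [ 3.14113108e+00  9.92029138e-04 -1.93821249e-03] 137
[(302, 249, 250, 242), (303, 249, 250, 241), (304, 249, 250, 242), (305, 249, 251, 243), (306, 248, 249, 239), (307, 246, 248, 236), (308, 250, 252, 244), (309, 253, 255, 248), (310, 255, 255, 255), (311, 88, 56, 35), (312, 247, 114, 0), (313, 252, 134, 0), (314, 255, 159, 0), (315, 254, 167, 30), (316, 255, 177, 33), (317, 255, 184, 49), (318, 255, 166, 20), (319, 255, 137, 0), (320, 194, 86, 5), (321, 105, 90, 73), (322, 118, 93, 67), (323, 117, 91, 61), (324, 118, 91, 63), (325, 117, 90, 62), (326, 119, 91, 63), (327, 100, 78, 51), (328, 74, 45, 19), (329, 173, 112, 59), (330, 198, 126, 66), (331, 226, 146, 82), (332, 220, 140, 78), (333, 216, 141, 76), (334, 217, 140, 79), (335, 211, 136, 69), (336, 217, 138, 75), (337, 216, 141, 77), (338, 221, 142, 76), (339, 201, 130, 70), (340, 184, 115, 61), (341, 175, 127, 83), (342, 253, 210, 143), (343, 244, 200, 134), (344, 242, 197, 130), (345, 242, 194, 130), (346, 242, 196, 133), (347, 241, 196, 129)]
```

The plate is now pressed in by about 5–6 mm and the gripper is clear of everything, so I'll hand in.

```bash
python3 -m handwheel '[[0,0,-0.1,0,0,0],[0,0,-0.2,0,0,0],[0,0,-0.2,0,0,0],[0,0,-0.2,0,0,0]]'; python3 -c "
from bench import robot
print(robot.close_job())"
```

```text
time: 44.65
tool_pos: [0.4959, -0.087, 0.2821]
ee_rot: [3.141, -0.002, -0.002]
wrist_force: [-0.4, -0.5, -0.0]
width: 0.0356
finger_force: 0.0
the job is handed in; nothing more can be done
None
```

The job is handed in, with no verdict returned: the green and yellow cartons (blue was absent) lie side by side against the back fence, and the jaw is cranked shut with the orange plate pressed in an estimated 5–6 mm.

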